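Dry a batch of washed parts in the bench dryer

ROBOT

A 6-joint arm with a two-finger parallel gripper is mounted at the origin on the work surface. World frame = base frame: x ahead of the robot, y to its left, z up, the work surface at z = 0. Lengths are in m, angles in rad, forces in N, time in s.
With the tool pointing down it reaches from about 0.375 to 0.825 m from the base axis. Payload 5.5 kg.
Tool frame: the origin (TCP) lies between the finger pads, 19 mm behind the fingertips; this is the grasp point; z points along the fingers, y is the line along which they close (so a half turn about z gives the same grasp; the last joint's range is limited). The gripper opens to 85 mm and grips with 20 to 120 N. Pads are 22 mm wide; open, the fingers measure 114 mm over their backs; the gripper's body (76 mm by 85 mm) begins 54 mm behind the grasp point. The pads swing forward as they close: fully open they stand 13 mm farther back than shut.
Start: joints at [1.21, 0.314, -0.047, 1.21, 0, 1.571], TCP at [0.212, 0.561, 0.25] pointing down, gripper open.
Joint ranges: [-2.67, 2.67], [-0.69, 1.73], [-1.03, 1.25], [-2.08, 2.16], [-1.42, 1.45], [-3.14, 3.14]. Speed limits (rad/s): [2.39, 2.39, 3.01, 3.14, 3.14, 3.14].

INTERFACE

Orientations are given as a unit quaternion [w, x, y, z].
In Python, from cell import env, imaging gives the robot as it stands.
- The arm moves only by the tool servo_tool, never from a script. Its argument "commands" is a list of rows, each an object of numbers: "gripper": the finger opening in m, from 0 to 0.0854; "x", "y", "z": the shift along the tool's x, y, z in m; "rx", "ry", "rz": the turn, a rotation vector about the tool's x, y, z in rad. A call has 1 to 5 rows; each row is the pose to reach, as a shift and turn from the pose commanded when the call began, along the tool's axes at that moment; what a row does not reach only later rows make up. A row lasts 1/10 s, in which the tool goes at most 50 mm and 8.59 degrees, less where a joint would pass 70% of its speed; a pose out of reach is approached as far as the arm can. A call with a gripper value outside its range is refused whole. The fingers move at their own pace and stop on an object; "newtons" is the grip in N (left out, the last holds). Time passes only in rows, so rows that repeat a pose let the fingers close. It gives the time, the measured TCP pose, the force, the opening and the grip force at its end, in the units of the state.
- env.observe(): the state, without advancing time (a new reading comes with each control period).
- imaging.camera(name): name is "scene" or "side" or "wrist"; returns (picture, depth): 480x640x3 uint8, blue, green, red; 480x640 float32, m along the optical axis (not along the pixel's ray), 0 where there is no reading.
- imaging.calibration(name): a dict with "fx", "fy", "cx", "cy" (pixels), "world_to_cam" (4x4, takes a point from world to camera coordinates); the wrist camera has in their place "tool_from_camera" (4x4, takes a point from camera to tool coordinates, whose origin is the TCP and whose axes are the flange's). Camera axes: x right, y up, looking along -z (the intrinsics and any distortion apply to the point x, -y, -z); pixel columns grow to the right and rows downward; lengths in m; the calibration is good to about 2 mm. A picture is of the moment at which its call begins: read the wrist's pose just before it. calibration takes no time and is no camera call.
- env.job_done(): hands the job in; it is judged then, once.
The state is a dict: "time_s": time; "q": joint angles; "joint_vel": joint speeds; "joint_efforts": joint torques, N m; "ee_pos": TCP position; "tool_rot": TCP orientation; "force": force on the tool from outside, world axes, zero at the start; "ft_torque": the same for the moment, N m; "finger_gap": opening from 0.0 (shut) to 1.0 (fully open); "finger_force": force on a finger pad.
Only numpy, scipy, OpenCV 4.12 (cv2) and the standard library are available. Lean on these libraries where they do the work, as an engineer would, in place of code of your own. Each camera call takes 0.05 s, during which the arm holds its last target. There are 200 camera calls.

TASK

Dry this batch of washed jewellery parts. Lift the hood off the warm-air dryer and lay it flat in its folded-steel tray, then stand every slotted parts canister upright in the dryer, one to a compartment and right down on the floor. When all are in, put the hood squarely back on so that it sits fully down, and then turn the heat knob to the mark with two dots; do not knock over or shove the other things on the bench.

Things in the scene. Friction and masses are not known exactly. Their poses are not given: they have to be found in the camera images.
- dryer: Fixed bench warm-air dryer: cream case 260 (x) by 236 (y) mm, to the robot's left or right. Origin: centre of its underside; front (-x, control plate with the knob) faces the robot, yaw up to 0.12 rad. Deck 105 mm above the bench. Steel chamber centred at local x = +45 mm, 127 (x) by 192 (y) mm inside, open above; its 3 mm walls end 122 mm above the bench. Six compartments, see the cell points.
- cell0 (a point): centre of the floor of a compartment of the dryer: near row (towards -x, the control plate), on the -y side; 62 mm square, floor 50 mm above the bench, 3 mm partitions 45 mm high between compartments; axes as the dryer's
- cell1 (a point): centre of the floor of a compartment of the dryer: near row (towards -x, the control plate), in the middle; 62 mm square, floor 50 mm above the bench, 3 mm partitions 45 mm high between compartments; axes as the dryer's
- cell2 (a point): centre of the floor of a compartment of the dryer: near row (towards -x, the control plate), on the +y side; 62 mm square, floor 50 mm above the bench, 3 mm partitions 45 mm high between compartments; axes as the dryer's
- cell3 (a point): centre of the floor of a compartment of the dryer: far row (towards +x), on the -y side; 62 mm square, floor 50 mm above the bench, 3 mm partitions 45 mm high between compartments; axes as the dryer's
- cell4 (a point): centre of the floor of a compartment of the dryer: far row (towards +x), in the middle; 62 mm square, floor 50 mm above the bench, 3 mm partitions 45 mm high between compartments; axes as the dryer's
- cell5 (a point): centre of the floor of a compartment of the dryer: far row (towards +x), on the +y side; 62 mm square, floor 50 mm above the bench, 3 mm partitions 45 mm high between compartments; axes as the dryer's
- hood_seat (a point): point on the dryer at deck height (105 mm above the bench) over the middle of the chamber: where the hood's origin is when the hood is on; axes as the dryer's. The chamber walls stand up 17 mm above the deck, inside the hood.
- hood: Loose lift-off hood of the dryer, a steel box open below, 147 (x) by 212 (y) by 78 mm high, 3 mm walls, about 0.5 kg. Origin: centre of its open lower edge. At the start it is on the dryer, standing on the deck around the chamber walls with 4 mm play each way. Black bar handle on top, see hood_grip. It may go on either way round.
- hood_grip (a point): middle of the hood's bar handle: bar of 16 mm diameter, 120 mm long along the hood's y, its axis 36 mm above the hood's top (114 mm above the hood's origin), on two 10 mm posts 96 mm apart.
- hood_tray: Fixed shallow tray of dark folded steel on the bench, on the other side from the dryer: 250 (x) by 186 (y) mm outside, rim 16 mm high, 3 mm thick, floor 3 mm above the bench, yaw up to 0.2 rad. Origin: centre of its underside. The hood lies in it with its long side (hood y) along the tray's long side (tray x), with 16 mm play each way.
- canister0: Slotted steel parts canister standing on the bench: body 50 mm in diameter, lid (52 mm) whose top is 76 mm above the base; on it a round stem 18 mm in diameter from 76 to 114 mm to grip, and a 30 mm flange on top from 114 to 122 mm. About 0.2 kg, heavier below. Origin: centre of the base; z up. All canisters are alike; 3 to 5 are present.
- canister1: Slotted steel parts canister standing on the bench: body 50 mm in diameter, lid (52 mm) whose top is 76 mm above the base; on it a round stem 18 mm in diameter from 76 to 114 mm to grip, and a 30 mm flange on top from 114 to 122 mm. About 0.2 kg, heavier below. Origin: centre of the base; z up. All canisters are alike; 3 to 5 are present.
- canister2: Slotted steel parts canister standing on the bench: body 50 mm in diameter, lid (52 mm) whose top is 76 mm above the base; on it a round stem 18 mm in diameter from 76 to 114 mm to grip, and a 30 mm flange on top from 114 to 122 mm. About 0.2 kg, heavier below. Origin: centre of the base; z up. All canisters are alike; 3 to 5 are present.
- canister3: Slotted steel parts canister standing on the bench: body 50 mm in diameter, lid (52 mm) whose top is 76 mm above the base; on it a round stem 18 mm in diameter from 76 to 114 mm to grip, and a 30 mm flange on top from 114 to 122 mm. About 0.2 kg, heavier below. Origin: centre of the base; z up. All canisters are alike; 3 to 5 are present.
- canister4: Slotted steel parts canister standing on the bench: body 50 mm in diameter, lid (52 mm) whose top is 76 mm above the base; on it a round stem 18 mm in diameter from 76 to 114 mm to grip, and a 30 mm flange on top from 114 to 122 mm. About 0.2 kg, heavier below. Origin: centre of the base; z up. All canisters are alike; 3 to 5 are present.
- selector (a joint): angle of the heat knob (rad), growing clockwise seen from above. Detents 0.6 rad apart: 0 = off (white bar), 0.6 = one dot, 1.2 = two dots, 1.8 = three dots (end). Starts at off or one dot. Light to turn (about 0.1 N m); let go within about 0.25 rad of a detent it clicks in by itself.
- selector_grip (a point): on the knob's upright axis, 133 mm above the bench: a good TCP height to grip. Black knob on the dryer's control plate: skirt 48 mm in diameter, 6 mm high, with a bar across it 44 mm long, 14 mm thick, top 145 mm above the bench. The point's x axis lies along the bar, towards the end with the white pointer line.
- flux_jar: Bystander: squat glass jar with an aluminium lid, 60 mm across, 60 mm high, standing among the canisters. Origin under its centre.
- firebrick: Bystander: pale firebrick block 50 x 50 x 52 mm high, among the canisters. Origin under its centre.
- pliers: Bystander: black-handled pliers 175 mm long lying beyond the canisters. Origin near the middle.
- stone_bowl: Bystander: white ceramic bowl, 80 mm across, 35 mm high, beyond the canisters. Origin under its centre.
Things that resemble listed ones, but are neither listed nor needed, are in the scene too. What is shaped like the canister1 but purple or yellow is not meant.

How it is judged:
By the outcome, as a careful person would: the job done as asked, in the order asked, and still so for the second after the job is handed in, with the robot touching nothing.
Of canister0, canister1, canister2, canister3, canister4 only 3 to 5 are there at a start; the rules pass over those that are not, and their reading is None.
At some moment in a run one of canister0, canister1, canister2, canister3, canister4 may be knocked a few centimetres aside while the robot is not near it.
Once in a run the grip may slacken for a moment while it holds something.
It also fails if it takes over 210 s, if anything falls off the work surface, if the arm or the gripper's body presses on something with over 40 N, if the wrist force passes 120 N, or if a joint passes its speed limit or range.

## Working session

There is one attempt and no reset: what is moved stays moved. The work goes in short steps, Python scripts to look and compute and a tool call to move; the robot and the scene stay as the last step left them, time stands still between calls to the robot, and variables do not carry over. Pictures are saved under pics/ and viewed, at most 14 in all, crops included, and the job is handed in when it is done.

Besides the shell and the picture viewer there is one more tool, called after "Call:" as name(argument=value, ...) on one line, values as JSON. servo_tool: Moves the arm, as the interface text tells. Its arguments: {"type":"object","properties":{"commands":{"type":"array","items":{"type":"object","properties":{"gripper":{"type":"number"},"x":{"type":"number"},"y":{"type":"number"},"z":{"type":"number"},"rx":{"type":"number"},"ry":{"type":"number"},"rz":{"type":"number"}}}},"newtons":{"type":"number"}},"required":["commands"]}

```bash
ls; mkdir -p pics; cat > h.py <<'E'
import numpy as np, cv2
from cell import env, imaging
from scipy.spatial.transform import Rotation as R
def toolT(s=None):
    s=s or env.observe(); T=np.eye(4); q=s["tool_rot"]
    T[:3,:3]=R.from_quat([q[1],q[2],q[3],q[0]]).as_matrix(); T[:3,3]=s["ee_pos"]; return T
def grab(name):
    c=imaging.calibration(name)
    W=toolT()@np.array(c["tool_from_camera"]) if name=="wrist" else np.linalg.inv(np.array(c["world_to_cam"]))
    p,d=imaging.camera(name); return p,d,c,W
def cloud(d,c,W):
    v,u=np.mgrid[0:d.shape[0],0:d.shape[1]]
    P=np.stack([(u-c["cx"])/c["fx"]*d,-(v-c["cy"])/c["fy"]*d,-d],-1)
    X=P@W[:3,:3].T+W[:3,3]; X[d<=0]=np.nan; return X
def rel(target,s=None):
    "world target -> tool frame shift"
    T=toolT(s); return T[:3,:3].T@(np.array(target)-T[:3,3])
E
python3 - <<'E'
from h import *
s=env.observe(); print(s)
for n in("scene","side"):
    p,d,c,W=grab(n); cv2.imwrite(f"pics/{n}0.png",p); np.savez(f"{n}0.npz",p=p,X=cloud(d,c,W)); print(c,W[:3,3])
print(imaging.calibration("wrist"))
E
```

```text
pics
{'time_s': 0.0, 'q': array([ 1.20999100e+00,  3.14246302e-01, -4.80486019e-02,  1.21021675e+00,
        2.37724146e-05,  1.57078740e+00]), 'joint_vel': array([-0.00151507, -0.00126994, -0.00109462, -0.00055629,  0.00189948,
        0.00025492]), 'joint_efforts': array([ 6.61123377e-04, -5.39589572e+01,  3.39749980e+01,  1.92350236e-02,
       -1.33882813e-04, -4.51559558e-06]), 'ee_pos': array([0.21161926, 0.56086547, 0.24913575]), 'tool_rot': array([-1.65583812e-04,  1.79421270e-01,  9.83771961e-01, -8.41610714e-04]), 'force': array([ 0.33199857, -0.46194173, -0.52495075]), 'ft_torque': array([ 0.02326668, -0.00703652, -0.0352945 ]), 'finger_force': 0.0, 'finger_gap': 0.9999474325711054}
{'fx': 601.6654114433701, 'fy': 601.6654114433701, 'cx': 319.03590460662514, 'cy': 239.59464718747847, 'world_to_cam': array([[ 0.11503583,  0.99326875, -0.01356306, -0.06850662],
       [-0.56791341,  0.07696314,  0.81948217,  0.22444093],
       [ 0.81500988, -0.08656717,  0.57294416, -1.70251293],
       [ 0.        ,  0.        ,  0.        ,  1.        ]])} [ 1.52290859 -0.09660992  0.7905
[... 183 characters left out ...]
],
       [ 0.42484417,  0.38811563,  0.81784698, -0.37816392],
       [-0.61532348, -0.53884004,  0.5753507 , -0.68201124],
       [ 0.        ,  0.        ,  0.        ,  1.        ]])} [-1.59685105e-04 -5.12182271e-01  7.05532594e-01]
{'fx': 431.5092817529038, 'fy': 431.5092817529038, 'cx': 321.7314954446895, 'cy': 239.2518253895836, 'tool_from_camera': array([[-5.32365652e-04,  9.50444596e-01,  3.10893530e-01,
         7.98626601e-02],
       [ 9.99999618e-01,  7.21590229e-04, -4.93629072e-04,
         4.75552803e-04],
       [-6.93504817e-04,  3.10893149e-01, -9.50444617e-01,
        -1.23493557e-01],
       [ 0.00000000e+00,  0.00000000e+00,  0.00000000e+00,
         1.00000000e+00]])}
```

View pics/scene0.png

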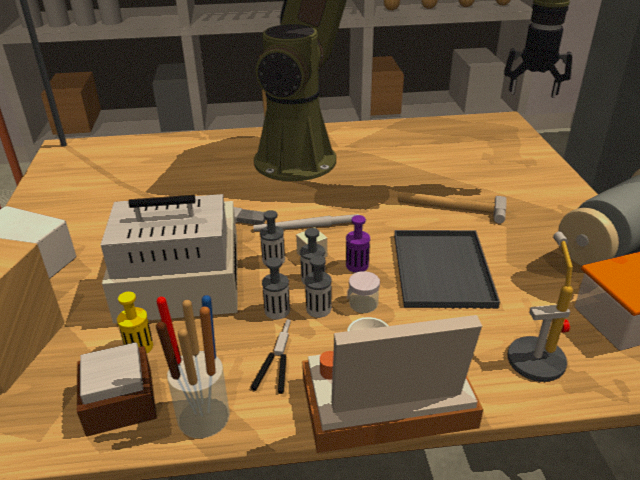

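View pics/side0.png

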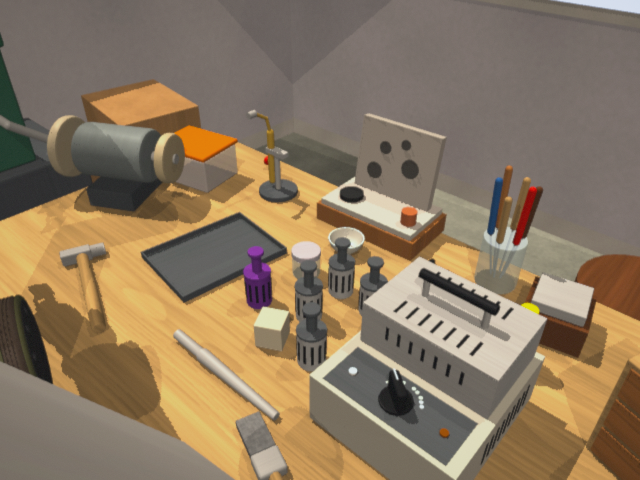

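The scene camera shows the dryer on the robot's right (about 170,250), four grey canisters with flanges at about (271,217), (312,236), (274,266) and (318,260), and the tray at (445,267). There are also purple and yellow decoys, the brick (312,245) and the jar (364,290). I'll measure them from the depth data.

```bash
python3 - <<'E'
from h import *
for n in("scene","side"):
    f=np.load(f"{n}0.npz");X=f["X"];p=f["p"].astype(int)
    z=X[...,2]; print("==",n)
    def blobs(m,minpx,lab):
        k,l,st,ce=cv2.connectedComponentsWithStats(m.astype(np.uint8))
        for i in range(1,k):
            if st[i,4]>=minpx:
                q=X[l==i]; r=cv2.minAreaRect((q[:,:2]*1000).astype(np.float32))
                print(lab,st[i,4],"px",ce[i].round(),"mean",q.mean(0).round(4),"rect",np.round(r[0],1),np.round(r[1],1),round(r[2],1),"bgr",p[l==i].mean(0).round())
    inb=(X[...,0]>.25)&(X[...,0]<.95)&(abs(X[...,1])<.55)
    blobs(inb&(z>.1175)&(z<.127),12,"flange")
    blobs(inb&(z>.176)&(z<.190),300,"hoodtop")
    blobs(inb&(z>.208)&(z<.235),50,"handle")
    blobs(inb&(z>.1)&(z<.11),150,"deck")
    blobs(inb&(z>.132)&(z<.16),30,"knob?")
    blobs(inb&(z>.049)&(z<.065),60,"brick/jar")
    dark=(p.max(-1)<75)
    blobs(inb&dark&(z<.03)&(z>-.01),800,"tray")
E
```

```text
== scene
flange 106 px [271. 214.] mean [ 0.4666 -0.0844  0.1215] rect [465.7 -84.1] [31.1 28.9] 15.1 bgr [69. 78. 84.]
flange 108 px [359. 219.] mean [0.509  0.0928 0.1216] rect [508.4  92.8] [26.6 32.8] 80.7 bgr [123.  50. 118.]
flange 20 px [226. 228.] mean [ 0.5047 -0.1756  0.1221] rect [ 503.7 -175.5] [61.   0.3] 0.0 bgr [103. 124. 138.]
flange 265 px [587. 238.] mean [0.6363 0.5161 0.1223] rect [632.5 513.6] [117.3  15.2] 31.3 bgr [57. 78. 92.]
flange 120 px [312. 232.] mean [ 0.5441 -0.0063  0.1213] rect [542.6  -6.1] [27.6 30.8] 58.8 bgr [70. 77. 80.]
flange 141 px [318. 261.] mean [ 0.6382 -0.0056  0.1216] rect [636.8  -4.4] [30.2 27.8] 34.8 bgr [69. 75. 78.]
flange 148 px [274. 262.] mean [ 0.6328 -0.0866  0.1215] rect [630.4 -87.5] [31.1 28.7] 27.6 bgr [68. 73. 76.]
flange 491 px [166. 267.] mean [ 0.6208 -0.2829  0.1222] rect [ 620.8 -281.4] [  8.8 211.1] 0.2 bgr [73. 83. 91.]
flange 286 px [ 23. 298.] mean [ 0.6777 -0.5192  0.1221] rect [ 674.6 -517.3] [  6.6 137.1] 70.2 bgr [ 43.  81. 111.]
flange 173 px [127. 297.] mean [ 0.6987 -0.3426  0.1215] rect [ 697.7 -342.9] [3
[... 12414 characters left out ...]
ick/jar 597 px [271. 318.] mean [ 0.4509 -0.0015  0.0519] rect [ 4.523e+02 -1.000e-01] [52.  50.6] 27.3 bgr [180. 220. 220.]
brick/jar 211 px [311. 345.] mean [ 0.4476 -0.0982  0.057 ] rect [450.8 -94.1] [25.8 49.8] 38.4 bgr [81. 88. 94.]
brick/jar 273 px [499. 431.] mean [ 0.508  -0.4005  0.057 ] rect [ 518.3 -400.6] [  2.1 224.6] 89.9 bgr [67. 76. 82.]
brick/jar 846 px [366. 439.] mean [ 0.3716 -0.2682  0.0571] rect [ 371.7 -263.8] [  3.8 197.3] 0.1 bgr [ 94. 109. 117.]
brick/jar 441 px [614. 440.] mean [ 0.5969 -0.5244  0.0576] rect [ 597.8 -522.8] [58.6  7.5] 69.2 bgr [37. 66. 99.]
tray 915 px [216. 237.] mean [0.5797 0.3118 0.0072] rect [542.5 269.5] [190.7 243.3] 81.6 bgr [57. 57. 57.]
```

```bash
cat >> h.py <<'E'
import sys
def plan(pts, step=0.235, s=None):
    "pts: list of (x,y,z,psi). Print per-call tool shifts; each call is up to 5 rows"
    s=s or env.observe(); T=toolT(s); p=T[:3,3]; psi=np.arctan2(T[1,0],T[0,0])
    print("t",round(s["time_s"],2),"at",p.round(4),"psi",round(psi,4),"tilt",T[:3,2].round(4),"gap",round(s["finger_gap"]*85.4,1),"F",np.round(s["force"],1))
    for a in pts:
        g=np.array(a[:3]); d=a[3]-psi; n=max(1,int(np.ceil(max(np.linalg.norm(g-p)/step,abs(d)/0.72))))
        p0,s0=p.copy(),psi
        for k in range(1,n+1):
            w=p0+(g-p0)*k/n-p; c,sn=np.cos(psi),np.sin(psi)
            sh=[c*w[0]+sn*w[1], sn*w[0]-c*w[1], -w[2]]
            print("  x %.4f y %.4f z %.4f rz %.4f"%(*sh,-d/n)); p=p0+(g-p0)*k/n; psi=s0+d*k/n
        print("  -> ",a)
E
python3 - <<'E'
from h import *
plan([(.40,.14,.30,1.9),(.5465,-.2815,.30,np.pi/2),(.5465,-.2815,.219,np.pi/2)])
for n in("scene","side"):
    X=np.load(f"{n}0.npz")["X"]; z=X[...,2]
    m=(z>.012)&(z<.022)&(abs(X[...,0]-.542)<.16)&(abs(X[...,1]-.27)<.14)
    q=X[m]; r=cv2.minAreaRect((q[:,:2]*1000).astype(np.float32)); print(n,m.sum(),r)
E
```

```text
t 0.1 at [0.2117 0.5609 0.2493] psi 2.7808 tilt [-5.0e-04 -1.4e-03 -1.0e+00] gap 85.0 F [-0.7 -0.2 -0.4]
  x -0.1624 y -0.1637 z -0.0254 rz 0.4404
  x -0.2167 y -0.0788 z -0.0254 rz 0.4404
  ->  (0.4, 0.14, 0.3, 1.9)
  x -0.2231 y 0.0012 z -0.0000 rz 0.1646
  x -0.2199 y 0.0377 z -0.0000 rz 0.1646
  ->  (0.5465, -0.2815, 0.3, 1.5707963267948966)
  x 0.0000 y 0.0000 z 0.0810 rz -0.0000
  ->  (0.5465, -0.2815, 0.219, 1.5707963267948966)
scene 686 ((541.72509765625, 270.92816162109375), (187.2155303955078, 258.2322692871094), 82.04379272460938)
side 755 ((540.3531494140625, 270.41851806640625), (192.7047119140625, 252.9274444580078), 82.15144348144531)
```

Call:
servo_tool(commands=[{"x":-0.1624,"y":-0.1637,"z":-0.0254,"rz":0.44,"gripper":0.06},{"x":-0.1624,"y":-0.1637,"z":-0.0254,"rz":0.44,"gripper":0.06},{"x":-0.1624,"y":-0.1637,"z":-0.0254,"rz":0.44,"gripper":0.06},{"x":-0.1624,"y":-0.1637,"z":-0.0254,"rz":0.44,"gripper":0.06},{"x":-0.1624,"y":-0.1637,"z":-0.0254,"rz":0.44,"gripper":0.06}])

```text
validation failed for argument at $.co...
```

Call:
servo_tool(commands=[{"x":-0.2167,"y":-0.0788,"z":-0.0254,"rz":0.44,"gripper":0.06},{"x":-0.2167,"y":-0.0788,"z":-0.0254,"rz":0.44,"gripper":0.06},{"x":-0.2167,"y":-0.0788,"z":-0.0254,"rz":0.44,"gripper":0.06},{"x":-0.2167,"y":-0.0788,"z":-0.0254,"rz":0.44,"gripper":0.06},{"x":-0.2167,"y":-0.0788,"z":-0.0254,"rz":0.44,"gripper":0.06}])

```text
validation failed for argument at $.co...
```

Call:
servo_tool(commands=[{"x":-0.223,"y":0.001,"rz":0.1646,"gripper":0.06},{"x":-0.223,"y":0.001,"rz":0.1646,"gripper":0.06},{"x":-0.223,"y":0.001,"rz":0.1646,"gripper":0.06},{"x":-0.223,"y":0.001,"rz":0.1646,"gripper":0.06},{"x":-0.223,"y":0.001,"rz":0.1646,"gripper":0.06}])

```text
validation failed for argument at $.co...
```

Call:
servo_tool(commands=[{"x":-0.22,"y":0.0377,"rz":0.1646,"gripper":0.06},{"x":-0.22,"y":0.0377,"rz":0.1646,"gripper":0.06},{"x":-0.22,"y":0.0377,"rz":0.1646,"gripper":0.06},{"x":-0.22,"y":0.0377,"rz":0.1646,"gripper":0.06},{"x":-0.22,"y":0.0377,"rz":0.1646,"gripper":0.06}])

```text
validation failed for argument at $.co...
```

Call:
servo_tool(commands=[{"gripper":0.06},{"gripper":0.06}])

```text
validation failed for argument at $.co...
```

Call:
servo_tool(commands=[{"gripper":0.06,"x":0,"y":0,"z":-0.03,"rx":0,"ry":0,"rz":0}])

```text
time_s: 0.2
ee_pos: [0.2108, 0.5589, 0.2757]
tool_rot: [-0.001, 0.179, 0.984, -0.004]
force: [-0.5, -0.7, -0.1]
finger_gap: 0.859
finger_force: 0.0
```

Call:
servo_tool(commands=[{"gripper":0.06,"x":-0.1624,"y":-0.1637,"z":-0.02,"rx":0,"ry":0,"rz":0.44},{"gripper":0.06,"x":-0.1624,"y":-0.1637,"z":-0.02,"rx":0,"ry":0,"rz":0.44},{"gripper":0.06,"x":-0.1624,"y":-0.1637,"z":-0.02,"rx":0,"ry":0,"rz":0.44},{"gripper":0.06,"x":-0.1624,"y":-0.1637,"z":-0.02,"rx":0,"ry":0,"rz":0.44},{"gripper":0.06,"x":-0.1624,"y":-0.1637,"z":-0.02,"rx":0,"ry":0,"rz":0.44}])

```text
time_s: 0.7
ee_pos: [0.3064, 0.348, 0.3001]
tool_rot: [0.0, 0.39, 0.921, -0.0]
force: [-0.1, 0.3, 1.2]
finger_gap: 0.706
finger_force: 0.0
```

Call:
servo_tool(commands=[{"gripper":0.06,"x":-0.2167,"y":-0.0788,"z":0,"rx":0,"ry":0,"rz":0.44},{"gripper":0.06,"x":-0.2167,"y":-0.0788,"z":0,"rx":0,"ry":0,"rz":0.44},{"gripper":0.06,"x":-0.2167,"y":-0.0788,"z":0,"rx":0,"ry":0,"rz":0.44},{"gripper":0.06,"x":-0.2167,"y":-0.0788,"z":0,"rx":0,"ry":0,"rz":0.44},{"gripper":0.06,"x":-0.2167,"y":-0.0788,"z":0,"rx":0,"ry":0,"rz":0.44}])

```text
time_s: 1.2
ee_pos: [0.4007, 0.1376, 0.2999]
tool_rot: [0.0, 0.582, 0.813, -0.0]
force: [0.5, 0.8, 0.2]
finger_gap: 0.704
finger_force: 0.0
```

Call:
servo_tool(commands=[{"gripper":0.06,"x":-0.223,"y":0.001,"z":0,"rx":0,"ry":0,"rz":0.1646},{"gripper":0.06,"x":-0.223,"y":0.001,"z":0,"rx":0,"ry":0,"rz":0.1646},{"gripper":0.06,"x":-0.223,"y":0.001,"z":0,"rx":0,"ry":0,"rz":0.1646},{"gripper":0.06,"x":-0.223,"y":0.001,"z":0,"rx":0,"ry":0,"rz":0.1646},{"gripper":0.06,"x":-0.223,"y":0.001,"z":0,"rx":0,"ry":0,"rz":0.1646}])

```text
time_s: 1.7
ee_pos: [0.474, -0.0737, 0.2996]
tool_rot: [0.0, 0.648, 0.762, -0.0]
force: [0.8, 0.5, 0.6]
finger_gap: 0.705
finger_force: 0.0
```

Call:
servo_tool(commands=[{"gripper":0.06,"x":-0.22,"y":0.0377,"z":0,"rx":0,"ry":0,"rz":0.1646},{"gripper":0.06,"x":-0.22,"y":0.0377,"z":0,"rx":0,"ry":0,"rz":0.1646},{"gripper":0.06,"x":-0.22,"y":0.0377,"z":0,"rx":0,"ry":0,"rz":0.1646},{"gripper":0.06,"x":-0.22,"y":0.0377,"z":0,"rx":0,"ry":0,"rz":0.1646},{"gripper":0.06,"x":-0.22,"y":0.0377,"z":0,"rx":0,"ry":0,"rz":0.1646}])

```text
time_s: 2.2
ee_pos: [0.5473, -0.2848, 0.2988]
tool_rot: [-0.0, 0.708, 0.706, -0.0]
force: [0.9, -0.0, 0.7]
finger_gap: 0.702
finger_force: 0.0
```

Call:
servo_tool(commands=[{"gripper":0.06,"x":0,"y":0,"z":0,"rx":0,"ry":0,"rz":0},{"gripper":0.06,"x":0,"y":0,"z":0,"rx":0,"ry":0,"rz":0}])

```text
time_s: 2.4
ee_pos: [0.5464, -0.281, 0.2991]
tool_rot: [-0.001, 0.707, 0.707, -0.0]
force: [0.3, -0.0, 0.1]
finger_gap: 0.706
finger_force: 0.0
```

```bash
python3 - <<'E'
from h import *
plan([(.5465,-.2815,.30,np.pi/2),(.5465,-.2815,.219,np.pi/2)])
p,d,c,W=grab("wrist"); cv2.imwrite("pics/w1.png",p); X=cloud(d,c,W); np.savez("w1.npz",p=p,X=X)
z=X[...,2]
for lab,lo,hi in(("handle",.214,.235),("top",.176,.19),("deck",.1,.11),("knob",.135,.155)):
    m=((z>lo)&(z<hi)).astype(np.uint8); k,l,st,ce=cv2.connectedComponentsWithStats(m)
    for i in range(1,k):
        if st[i,4]>200:
            q=X[l==i]; r=cv2.minAreaRect((q[:,:2]*1000).astype(np.float32)); print(lab,st[i,4],ce[i].round(),q.mean(0).round(4),r)
E
```

```text
t 2.4 at [ 0.5464 -0.281   0.2991] psi 1.5707 tilt [-0.0015  0.0012 -1.    ] gap 60.3 F [ 0.3 -0.   0.1]
  x -0.0005 y 0.0001 z -0.0009 rz -0.0001
  ->  (0.5465, -0.2815, 0.3, 1.5707963267948966)
  x 0.0000 y 0.0000 z 0.0810 rz -0.0000
  ->  (0.5465, -0.2815, 0.219, 1.5707963267948966)
handle 7165 [322. 256.] [ 0.5466 -0.2757  0.2246] ((546.55615234375, -281.74444580078125), (120.25888061523438, 16.04200553894043), 89.97836303710938)
top 75679 [322. 201.] [ 0.5466 -0.2601  0.1826] ((546.5674438476562, -281.7735595703125), (211.92535400390625, 147.52980041503906), 89.8917007446289)
deck 29465 [148. 175.] [ 0.4175 -0.259   0.1051] ((501.0864562988281, -282.08245849609375), (236.38735961914062, 260.8009338378906), 89.91665649414062)
deck 349 [397. 445.] [ 0.6148 -0.5018  0.1048] ((613.3281860351562, -503.6468505859375), (42.33531188964844, 18.053752899169922), 21.60318374633789)
deck 236 [501. 472.] [ 0.7139 -0.533   0.1053] ((713.3594970703125, -532.7366943359375), (2.7893118858337402, 35.441123962402344), 69.4712142944336)
knob 1432 [132. 223.] [ 0.419  -0.2801  0.1435] ((417.2741394042969, -281.07958984375), (44.97444152832031, 14.219208717346191), 51.559391021728516)
```

Call:
servo_tool(commands=[{"gripper":0.06,"x":-0.0008,"y":0,"z":0.04,"rx":0,"ry":0,"rz":0},{"gripper":0.06,"x":-0.0008,"y":0,"z":0.08,"rx":0,"ry":0,"rz":0},{"gripper":0.06,"x":-0.0008,"y":0,"z":0.08,"rx":0,"ry":0,"rz":0},{"gripper":0.0,"x":-0.0008,"y":0,"z":0.08,"rx":0,"ry":0,"rz":0},{"gripper":0.0,"x":-0.0008,"y":0,"z":0.08,"rx":0,"ry":0,"rz":0}], newtons=90)

```text
time_s: 2.95
ee_pos: [0.548, -0.2817, 0.2227]
tool_rot: [0.002, 0.707, 0.708, 0.001]
force: [-0.0, -0.5, 0.6]
finger_gap: 0.376
finger_force: 0.0
```

Call:
servo_tool(commands=[{"gripper":0.0,"x":0,"y":0,"z":0,"rx":0,"ry":0,"rz":0},{"gripper":0.0,"x":0,"y":0,"z":0,"rx":0,"ry":0,"rz":0},{"gripper":0.0,"x":0,"y":0,"z":0,"rx":0,"ry":0,"rz":0}])

```text
time_s: 3.25
ee_pos: [0.5468, -0.2822, 0.2223]
tool_rot: [0.001, 0.707, 0.707, -0.0]
force: [-5.2, 1.4, 5.3]
finger_gap: 0.156
finger_force: 87.7
```

Call:
servo_tool(commands=[{"gripper":0.0,"x":0,"y":0,"z":-0.015,"rx":0,"ry":0,"rz":0},{"gripper":0.0,"x":0,"y":0,"z":-0.03,"rx":0,"ry":0,"rz":0},{"gripper":0.0,"x":0,"y":0,"z":-0.05,"rx":0,"ry":0,"rz":0},{"gripper":0.0,"x":0,"y":0,"z":-0.065,"rx":0,"ry":0,"rz":0},{"gripper":0.0,"x":0,"y":0,"z":-0.075,"rx":0,"ry":0,"rz":0}])

```text
time_s: 3.75
ee_pos: [0.5472, -0.2819, 0.2967]
tool_rot: [0.001, 0.707, 0.707, 0.0]
force: [0.2, -0.7, -5.2]
finger_gap: 0.15
finger_force: 88.2
```

```bash
python3 - <<'E'
from h import *
plan([(.545,-.10,.295,np.pi/2),(.541,.2707,.295,np.pi-.138)],step=0.19)
E
```

```text
t 3.75 at [ 0.5472 -0.2819  0.2967] psi 1.5716 tilt [ 1.4e-03 -7.0e-04 -1.0e+00] gap 12.8 F [ 0.2 -0.7 -5.2]
  x 0.1819 y -0.0021 z 0.0017 rz 0.0008
  ->  (0.545, -0.1, 0.295, 1.5707963267948966)
  x 0.1854 y -0.0020 z -0.0000 rz -0.7164
  x 0.1411 y 0.1202 z -0.0000 rz -0.7164
  ->  (0.541, 0.2707, 0.295, 3.003592653589793)
```

Call:
servo_tool(commands=[{"gripper":0.0,"x":0.025,"y":0,"z":0,"rx":0,"ry":0,"rz":0},{"gripper":0.0,"x":0.06,"y":0,"z":0,"rx":0,"ry":0,"rz":0},{"gripper":0.0,"x":0.1,"y":-0.001,"z":0,"rx":0,"ry":0,"rz":0},{"gripper":0.0,"x":0.14,"y":-0.002,"z":0,"rx":0,"ry":0,"rz":0},{"gripper":0.0,"x":0.1819,"y":-0.0021,"z":0,"rx":0,"ry":0,"rz":0}])

```text
time_s: 4.25
ee_pos: [0.5441, -0.0986, 0.295]
tool_rot: [-0.0, 0.707, 0.707, -0.0]
force: [0.3, 0.4, -4.9]
finger_gap: 0.156
finger_force: 88.2
```

Call:
servo_tool(commands=[{"gripper":0.0,"x":0.037,"y":0,"z":0,"rx":0,"ry":0,"rz":-0.143},{"gripper":0.0,"x":0.074,"y":-0.001,"z":0,"rx":0,"ry":0,"rz":-0.287},{"gripper":0.0,"x":0.111,"y":-0.001,"z":0,"rx":0,"ry":0,"rz":-0.43},{"gripper":0.0,"x":0.148,"y":-0.002,"z":0,"rx":0,"ry":0,"rz":-0.573},{"gripper":0.0,"x":0.1854,"y":-0.002,"z":0,"rx":0,"ry":0,"rz":-0.716}])

```text
time_s: 4.75
ee_pos: [0.542, 0.087, 0.2951]
tool_rot: [-0.0, 0.411, 0.911, -0.0]
force: [0.6, -0.8, -4.5]
finger_gap: 0.154
finger_force: 88.2
```

Call:
servo_tool(commands=[{"gripper":0.0,"x":0.028,"y":0.024,"z":0,"rx":0,"ry":0,"rz":-0.143},{"gripper":0.0,"x":0.056,"y":0.048,"z":0,"rx":0,"ry":0,"rz":-0.287},{"gripper":0.0,"x":0.085,"y":0.072,"z":0,"rx":0,"ry":0,"rz":-0.43},{"gripper":0.0,"x":0.12,"y":0.103,"z":0,"rx":0,"ry":0,"rz":-0.573},{"gripper":0.0,"x":0.1411,"y":0.1202,"z":0,"rx":0,"ry":0,"rz":-0.716}])

```text
time_s: 5.25
ee_pos: [0.5399, 0.2741, 0.2948]
tool_rot: [-0.0, 0.065, 0.998, 0.001]
force: [0.7, 0.9, -4.9]
finger_gap: 0.156
finger_force: 88.4
```

Call:
servo_tool(commands=[{"gripper":0.0,"x":0,"y":0,"z":0,"rx":0,"ry":0,"rz":0},{"gripper":0.0,"x":0,"y":0,"z":0,"rx":0,"ry":0,"rz":0}])

```text
time_s: 5.45
ee_pos: [0.54, 0.2712, 0.2946]
tool_rot: [-0.0, 0.069, 0.998, -0.001]
force: [-0.2, -0.8, -4.1]
finger_gap: 0.153
finger_force: 88.5
```

```bash
cat > look.py <<'E'
from h import *
def rects(X,specs,minpx=200,box=None):
    z=X[...,2]
    for lab,lo,hi in specs:
        m=((z>lo)&(z<hi))
        if box is not None: m&=(X[...,0]>box[0])&(X[...,0]<box[1])&(X[...,1]>box[2])&(X[...,1]<box[3])
        k,l,st,ce=cv2.connectedComponentsWithStats(m.astype(np.uint8))
        for i in range(1,k):
            if st[i,4]>minpx:
                q=X[l==i]; r=cv2.minAreaRect((q[:,:2]*1000).astype(np.float32)); print(lab,st[i,4],ce[i].round(),"mean",q.mean(0).round(4),np.round(r[0],1),np.round(r[1],1),round(r[2],2))
E
python3 - <<'E'
from look import *
plan([(.541,.2707,.295,np.pi-.138),(.541,.2707,.125,np.pi-.138)],step=0.19)
p,d,c,W=grab("wrist"); X=cloud(d,c,W); rects(X,(("handle",.28,.31),("hoodtop",.24,.27),("rim",.01,.022)))
p,d,c,W=grab("side"); cv2.imwrite("pics/s2.png",p); X=cloud(d,c,W)
rects(X,(("handle",.27,.31),("hoodtop",.24,.275),("fl",.117,.127)),30,(.3,.8,-.15,.4))
E
```

```text
t 5.45 at [0.54   0.2712 0.2946] psi 3.004 tilt [-8.e-04 -1.e-03 -1.e+00] gap 13.1 F [-0.2 -0.8 -4.1]
  x -0.0011 y -0.0004 z -0.0004 rz 0.0004
  ->  (0.541, 0.2707, 0.295, 3.003592653589793)
  x 0.0000 y 0.0000 z 0.1700 rz -0.0000
  ->  (0.541, 0.2707, 0.125, 3.003592653589793)
handle 17334 [322. 313.] mean [0.5259 0.2737 0.2971] [534.4 272.7] [108.4  39.6] 4.67
hoodtop 119003 [319. 174.] mean [0.4908 0.2777 0.255 ] [508.6 275.7] [147.6 148.8] 82.09
hoodtop 325 [295. 441.] mean [0.6107 0.2495 0.2549] [610.5 249.4] [ 3.9 24.8] 80.68
hoodtop 338 [347. 441.] mean [0.6147 0.2736 0.2545] [613.8 273.8] [ 4.4 25.3] 83.14
rim 602 [ 33. 129.] mean [0.4516 0.0197 0.0161] [457.3  17.6] [35.6 68.9] 73.91
rim 362 [632. 132.] mean [0.5291 0.5574 0.0155] [534.3 559.3] [46.2 16.2] 5.53
rim 939 [575. 320.] mean [0.7159 0.5139 0.016 ] [735.5 508.2] [ 62.4 143.6] 70.34
rim 360 [ 83. 301.] mean [0.6238 0.0116 0.016 ] [626.3   8. ] [49.  21.2] 30.68
rim 251 [ 10. 307.] mean [ 0.6204 -0.0647  0.0158] [619.8 -65.6] [30.3  6.7] 23.52
rim 537 [ 30. 390.] mean [ 0.7238 -0.0831  0.0116] [722.4 -83. ] [16.9 55.1] 72.48
rim 352 [ 20. 438.] mean [ 0.787  -0.1195  0.0109] [ 786.7 -119.5] [ 9.8 84.3] 64.68
rim 265 [ 47. 433.] mean [ 0.7835 -0.0854  0.0108] [784.6 -85. ] [11.  60.1] 82.97
handle 750 [197. 131.] mean [0.5343 0.264  0.2927] [538.6 264.6] [ 36.  120.5] 72.71
hoodtop 4524 [199. 155.] mean [0.5231 0.2501 0.254 ] [540.  268.6] [153.  214.3] 81.75
fl 141 [342. 242.] mean [ 0.632  -0.008   0.1214] [632.8  -7.7] [27.4 29. ] 4.12
fl 154 [255. 251.] mean [0.5038 0.0901 0.1213] [505.4  91.6] [31.  27.2] 46.88
fl 162 [375. 262.] mean [ 0.626  -0.0888  0.1213] [627.  -88.4] [30.3 28.2] 49.76
fl 163 [308. 266.] mean [ 0.538  -0.0088  0.1213] [538.6  -7.6] [28.9 28.1] 45.18
fl 216 [311. 309.] mean [ 0.4601 -0.0871  0.1215] [461.2 -86.1] [29.6 28.3] 71.43
```

View pics/s2.png

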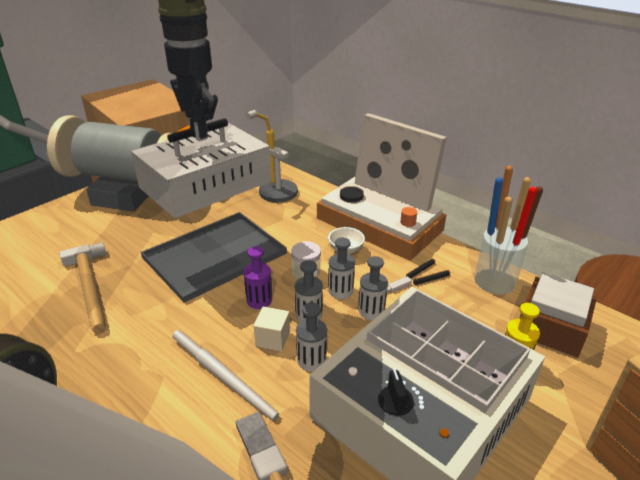

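Picture: the hood hangs level over the tray (200,160). The dryer is open with six empty compartments, and all four canisters are still standing. I'll lower the hood.

Call:
servo_tool(commands=[{"gripper":0.0,"x":-0.001,"y":0,"z":0.04,"rx":0,"ry":0,"rz":0},{"gripper":0.0,"x":-0.001,"y":0,"z":0.08,"rx":0,"ry":0,"rz":0},{"gripper":0.0,"x":-0.001,"y":0,"z":0.12,"rx":0,"ry":0,"rz":0},{"gripper":0.0,"x":-0.001,"y":0,"z":0.145,"rx":0,"ry":0,"rz":0},{"gripper":0.0,"x":-0.001,"y":0,"z":0.16,"rx":0,"ry":0,"rz":0}])

```text
time_s: 6.05
ee_pos: [0.54, 0.2684, 0.1323]
tool_rot: [-0.002, 0.07, 0.998, -0.001]
force: [-0.0, 0.4, -4.9]
finger_gap: 0.155
finger_force: 88.4
```

Call:
servo_tool(commands=[{"gripper":0.0,"x":0,"y":0,"z":0.005,"rx":0,"ry":0,"rz":0},{"gripper":0.0,"x":0,"y":0,"z":0.01,"rx":0,"ry":0,"rz":0},{"gripper":0.0,"x":0,"y":0,"z":0.013,"rx":0,"ry":0,"rz":0},{"gripper":0.0,"x":0,"y":0,"z":0.0135,"rx":0,"ry":0,"rz":0},{"gripper":0.0,"x":0,"y":0,"z":0.0135,"rx":0,"ry":0,"rz":0}])

```text
time_s: 6.55
ee_pos: [0.5419, 0.2709, 0.1223]
tool_rot: [0.001, 0.069, 0.998, 0.0]
force: [0.1, -0.0, -5.7]
finger_gap: 0.152
finger_force: 88.4
```

Call:
servo_tool(commands=[{"gripper":0.0,"x":0,"y":0,"z":0.001,"rx":0,"ry":0,"rz":0},{"gripper":0.0,"x":0,"y":0,"z":0.002,"rx":0,"ry":0,"rz":0},{"gripper":0.0,"x":0,"y":0,"z":0.002,"rx":0,"ry":0,"rz":0}])

```text
time_s: 6.85
ee_pos: [0.5417, 0.27, 0.1207]
tool_rot: [0.001, 0.069, 0.998, -0.001]
force: [-1.4, -4.0, 3.9]
finger_gap: 0.156
finger_force: 89.6
```

Call:
servo_tool(commands=[{"gripper":0.06,"x":0,"y":0,"z":0,"rx":0,"ry":0,"rz":0},{"gripper":0.06,"x":0,"y":0,"z":0,"rx":0,"ry":0,"rz":0},{"gripper":0.06,"x":0,"y":0,"z":0,"rx":0,"ry":0,"rz":0},{"gripper":0.06,"x":0,"y":0,"z":0,"rx":0,"ry":0,"rz":0}])

```text
time_s: 7.25
ee_pos: [0.5416, 0.271, 0.1198]
tool_rot: [0.0, 0.069, 0.998, 0.0]
force: [1.2, -0.2, 0.1]
finger_gap: 0.701
finger_force: 0.0
```

Call:
servo_tool(commands=[{"gripper":0.06,"x":0,"y":0,"z":-0.04,"rx":0,"ry":0,"rz":0},{"gripper":0.045,"x":0,"y":0,"z":-0.08,"rx":0,"ry":0,"rz":0},{"gripper":0.045,"x":0,"y":0,"z":-0.12,"rx":0,"ry":0,"rz":0},{"gripper":0.045,"x":0,"y":0,"z":-0.12,"rx":0,"ry":0,"rz":0}])

```text
time_s: 7.65
ee_pos: [0.5444, 0.2723, 0.246]
tool_rot: [0.004, 0.069, 0.998, 0.003]
force: [0.4, 0.2, -0.5]
finger_gap: 0.527
finger_force: 0.0
```

```bash
python3 - <<'E'
from look import *
p,d,c,W=grab("wrist"); X=cloud(d,c,W); rects(X,(("handle",.112,.13),("hoodtop",.074,.09),("rim",.01,.022)),box=(.35,.75,.1,.5))
for n in ("scene","side"):
    p,d,c,W=grab(n); X=cloud(d,c,W); print(n)
    rects(X,(("fl",.117,.127),),60,(.3,.8,-.17,.15))
plan([(.463,-.085,.26,2.6)])
E
```

```text
handle 5014 [315. 222.] mean [0.5369 0.2705 0.1227] [541.7 269.7] [ 16.  119.7] 81.97
handle 723 [ 29. 209.] mean [0.5047 0.1041 0.12  ] [505.4 104.3] [26.1  8.6] 0.09
hoodtop 56395 [315. 183.] mean [0.5237 0.2724 0.0807] [542.5 269.6] [147.4 212.5] 82.11
hoodtop 1649 [ 74. 193.] mean [0.5049 0.1074 0.0765] [505.7 109.8] [48.7 19.6] 0.03
hoodtop 565 [625. 378.] mean [0.7103 0.4945 0.0796] [718.1 494.6] [57.4 10.7] 0.02
rim 3620 [344. 114.] mean [0.487  0.3013 0.0151] [539.4 270.9] [187.  248.2] 81.99
rim 346 [120. 172.] mean [0.5014 0.1137 0.016 ] [503.5 110.8] [46.4 16.7] 5.84
rim 302 [153. 303.] mean [0.621  0.1092 0.0163] [624.4 108.8] [41.4  9.3] 12.55
rim 398 [579. 337.] mean [0.7125 0.4946 0.0161] [719.3 494.8] [59.  10.2] 0.15
scene
fl 109 [271. 214.] mean [ 0.4666 -0.0845  0.1212] [465.7 -84.7] [27.2 29.7] 86.75
fl 114 [359. 219.] mean [0.5095 0.0926 0.1213] [508.3  92.8] [26.6 33.1] 80.67
fl 124 [312. 232.] mean [ 0.5445 -0.0062  0.1212] [543.1  -6.3] [28.1 30.4] 50.42
fl 146 [318. 261.] mean [ 0.6385 -0.0058  0.1215] [636.6  -6. ] [27.8 31. ] 82.77
fl 148 [274. 262.] mean [ 0.6327 -0.0866  0.1214] [630.7 -87.1] [27.9 31.8] 87.49
side
fl 144 [342. 242.] mean [ 0.632  -0.008   0.1212] [633.1  -6. ] [29.7 28.3] 61.27
fl 153 [255. 251.] mean [0.5036 0.0901 0.1214] [505.3  91.1] [29.8 28.8] 13.2
fl 162 [375. 261.] mean [ 0.6263 -0.0886  0.1213] [628.  -87.5] [29.3 28.3] 52.48
fl 162 [308. 265.] mean [ 0.5379 -0.0088  0.1215] [539.5  -7.9] [28.2 27.9] 27.67
fl 215 [311. 309.] mean [ 0.4602 -0.0872  0.1215] [461.6 -85.9] [30.3 28.6] 34.65
t 7.8 at [0.5413 0.2707 0.2392] psi 3.0037 tilt [-0.e+00  1.e-04 -1.e+00] gap 45.2 F [-0.2  0.3 -0.7]
  x 0.0143 y -0.1816 z -0.0104 rz 0.2018
  x -0.0224 y -0.1807 z -0.0104 rz 0.2018
  ->  (0.463, -0.085, 0.26, 2.6)
```

```bash
python3 - <<'E'
from look import *
plan([(.4636,-.0852,.22,np.pi/2)])
E
```

```text
t 7.8 at [0.5413 0.2707 0.2392] psi 3.0037 tilt [-0.e+00  1.e-04 -1.e+00] gap 45.2 F [-0.2  0.3 -0.7]
  x 0.0140 y -0.1816 z 0.0096 rz 0.7164
  x -0.1087 y -0.1462 z 0.0096 rz 0.7164
  ->  (0.4636, -0.0852, 0.22, 1.5707963267948966)
```

Call:
servo_tool(commands=[{"gripper":0.045,"x":0.014,"y":-0.1816,"z":0,"rx":0,"ry":0,"rz":0.7164},{"gripper":0.045,"x":0.014,"y":-0.1816,"z":0,"rx":0,"ry":0,"rz":0.7164},{"gripper":0.045,"x":0.014,"y":-0.1816,"z":0,"rx":0,"ry":0,"rz":0.7164},{"gripper":0.045,"x":0.014,"y":-0.1816,"z":0,"rx":0,"ry":0,"rz":0.7164},{"gripper":0.045,"x":0.014,"y":-0.1816,"z":0,"rx":0,"ry":0,"rz":0.7164}])

```text
time_s: 8.3
ee_pos: [0.5002, 0.0891, 0.2377]
tool_rot: [-0.001, 0.419, 0.908, -0.002]
force: [0.0, 0.1, 0.1]
finger_gap: 0.525
finger_force: 0.0
```

Call:
servo_tool(commands=[{"gripper":0.045,"x":-0.1087,"y":-0.1462,"z":0,"rx":0,"ry":0,"rz":0.7164},{"gripper":0.045,"x":-0.1087,"y":-0.1462,"z":0,"rx":0,"ry":0,"rz":0.7164},{"gripper":0.045,"x":-0.1087,"y":-0.1462,"z":0,"rx":0,"ry":0,"rz":0.7164},{"gripper":0.045,"x":-0.1087,"y":-0.1462,"z":0,"rx":0,"ry":0,"rz":0.7164},{"gripper":0.045,"x":-0.1087,"y":-0.1462,"z":0,"rx":0,"ry":0,"rz":0.7164}])

```text
time_s: 8.8
ee_pos: [0.4615, -0.0883, 0.2377]
tool_rot: [-0.001, 0.711, 0.703, -0.001]
force: [-0.1, 0.4, 0.7]
finger_gap: 0.524
finger_force: 0.0
```

Call:
servo_tool(commands=[{"gripper":0.045,"x":0,"y":0,"z":0,"rx":0,"ry":0,"rz":0},{"gripper":0.045,"x":0,"y":0,"z":0,"rx":0,"ry":0,"rz":0}])

```text
time_s: 9.0
ee_pos: [0.463, -0.0849, 0.2384]
tool_rot: [-0.001, 0.706, 0.708, -0.0]
force: [0.1, 1.1, 0.1]
finger_gap: 0.525
finger_force: 0.0
```

```bash
cat >> look.py <<'E'
def flanges(lo=.113,hi=.127,box=(.3,.8,-.17,.15)):
    plan([]); p,d,c,W=grab("wrist"); X=cloud(d,c,W); rects(X,(("fl",lo,hi),),80,box); return p,X
E
python3 - <<'E'
from look import *
p,X=flanges(); cv2.imwrite("pics/w3.png",p)
E
```

```text
t 9.0 at [ 0.463  -0.0849  0.2384] psi 1.5736 tilt [-2.e-03  6.e-04 -1.e+00] gap 44.9 F [0.1 1.1 0.1]
fl 2605 [466. 101.] mean [ 0.539  -0.006   0.1215] [539.5  -6.3] [28.7 29.5] 47.85
fl 1330 [627. 103.] mean [ 0.6251 -0.0066  0.1207] [626.2  -6.5] [14.9 29.5] 8.07
fl 1935 [320. 240.] mean [ 0.4621 -0.0836  0.1213] [462.2 -84.4] [29.2 28.9] 4.21
fl 2122 [600. 243.] mean [ 0.6267 -0.0854  0.1212] [628.1 -86.6] [29.5 29.7] 21.93
```

Call:
servo_tool(commands=[{"gripper":0.045,"x":0.0005,"y":-0.001,"z":0.05,"rx":0,"ry":0,"rz":0},{"gripper":0.045,"x":0.0005,"y":-0.001,"z":0.1,"rx":0,"ry":0,"rz":0},{"gripper":0.045,"x":0.0005,"y":-0.001,"z":0.13,"rx":0,"ry":0,"rz":0},{"gripper":0.045,"x":0.0005,"y":-0.001,"z":0.141,"rx":0,"ry":0,"rz":0},{"gripper":0.045,"x":0.0005,"y":-0.001,"z":0.141,"rx":0,"ry":0,"rz":0}])

```text
time_s: 9.55
ee_pos: [0.4616, -0.0839, 0.0973]
tool_rot: [-0.001, 0.706, 0.708, -0.001]
force: [0.2, 0.5, 0.7]
finger_gap: 0.527
finger_force: 0.0
```

Call:
servo_tool(commands=[{"gripper":0.0,"x":0,"y":0,"z":0,"rx":0,"ry":0,"rz":0},{"gripper":0.0,"x":0,"y":0,"z":0,"rx":0,"ry":0,"rz":0},{"gripper":0.0,"x":0,"y":0,"z":0,"rx":0,"ry":0,"rz":0},{"gripper":0.0,"x":0,"y":0,"z":0,"rx":0,"ry":0,"rz":0}], newtons=70)

```text
time_s: 9.95
ee_pos: [0.464, -0.085, 0.1]
tool_rot: [0.001, 0.707, 0.707, 0.001]
force: [-1.1, 0.8, 6.6]
finger_gap: 0.314
finger_force: 68.1
```

Call:
servo_tool(commands=[{"gripper":0.0,"x":0,"y":0,"z":-0.03,"rx":0,"ry":0,"rz":0},{"gripper":0.0,"x":0,"y":0,"z":-0.07,"rx":0,"ry":0,"rz":0},{"gripper":0.0,"x":0,"y":0,"z":-0.11,"rx":0,"ry":0,"rz":0},{"gripper":0.0,"x":0,"y":0,"z":-0.15,"rx":0,"ry":0,"rz":0},{"gripper":0.0,"x":0,"y":0,"z":-0.185,"rx":0,"ry":0,"rz":0}])

```text
time_s: 10.45
ee_pos: [0.4627, -0.0848, 0.286]
tool_rot: [0.001, 0.707, 0.707, 0.0]
force: [0.0, 0.4, -2.2]
finger_gap: 0.317
finger_force: 69.3
```

```bash
python3 - <<'E'
from look import *
plan([(.5138,-.347,.283,np.pi/2)])
p,d,c,W=grab("wrist");cv2.imwrite("pics/w4.png",p);X=cloud(d,c,W); rects(X,(("fl",.295,.32),("lid",.25,.268)),50)
E
```

```text
t 10.45 at [ 0.4627 -0.0848  0.286 ] psi 1.5708 tilt [ 1.7e-03 -3.0e-04 -1.0e+00] gap 27.1 F [ 0.   0.4 -2.2]
  x -0.1311 y 0.0256 z 0.0015 rz -0.0000
  x -0.1311 y 0.0256 z 0.0015 rz -0.0000
  ->  (0.5138, -0.347, 0.283, 1.5707963267948966)
fl 16070 [321. 383.] mean [ 0.4624 -0.0787  0.3094] [462.7 -84.7] [93.9 30.5] 0.57
lid 6952 [320. 289.] mean [ 0.462  -0.0728  0.2613] [461.8 -79.6] [41.1 50.9] 88.03
```

View pics/w4.png

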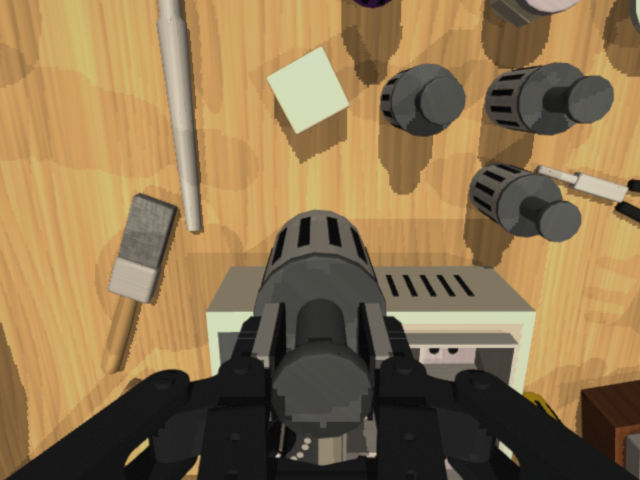

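The wrist picture shows the canister hanging upright at (320,330). The gap is 27 mm though, so the pads are on the 30 mm flange and not the stem. I'll set it back down and grip lower, so the flange can act as a stop.

Call:
servo_tool(commands=[{"gripper":0.0,"x":0,"y":0,"z":0.045,"rx":0,"ry":0,"rz":0},{"gripper":0.0,"x":0,"y":0,"z":0.09,"rx":0,"ry":0,"rz":0},{"gripper":0.0,"x":0,"y":0,"z":0.135,"rx":0,"ry":0,"rz":0},{"gripper":0.0,"x":0,"y":0,"z":0.165,"rx":0,"ry":0,"rz":0},{"gripper":0.0,"x":0,"y":0,"z":0.178,"rx":0,"ry":0,"rz":0}])

```text
time_s: 11.0
ee_pos: [0.4601, -0.0843, 0.1024]
tool_rot: [-0.002, 0.707, 0.707, -0.001]
force: [0.5, 0.2, -0.5]
finger_gap: 0.317
finger_force: 69.3
```

Call:
servo_tool(commands=[{"gripper":0.0,"x":0,"y":0,"z":0.003,"rx":0,"ry":0,"rz":0},{"gripper":0.0,"x":0,"y":0,"z":0.006,"rx":0,"ry":0,"rz":0},{"gripper":0.0,"x":0,"y":0,"z":0.0075,"rx":0,"ry":0,"rz":0},{"gripper":0.0,"x":0,"y":0,"z":0.0075,"rx":0,"ry":0,"rz":0}])

```text
time_s: 11.4
ee_pos: [0.4638, -0.0851, 0.1003]
tool_rot: [0.001, 0.707, 0.707, 0.001]
force: [-4.2, 0.3, 8.5]
finger_gap: 0.313
finger_force: 68.6
```

Call:
servo_tool(commands=[{"gripper":0.045,"x":0,"y":0,"z":0,"rx":0,"ry":0,"rz":0},{"gripper":0.045,"x":0,"y":0,"z":0,"rx":0,"ry":0,"rz":0},{"gripper":0.045,"x":0,"y":0,"z":0.003,"rx":0,"ry":0,"rz":0},{"gripper":0.045,"x":0,"y":0,"z":0.005,"rx":0,"ry":0,"rz":0},{"gripper":0.045,"x":0,"y":0,"z":0.005,"rx":0,"ry":0,"rz":0}])

```text
time_s: 11.9
ee_pos: [0.4624, -0.0847, 0.0926]
tool_rot: [-0.0, 0.707, 0.707, -0.0]
force: [0.3, -1.1, -0.1]
finger_gap: 0.525
finger_force: 0.0
```

Call:
servo_tool(commands=[{"gripper":0.0,"x":0,"y":0,"z":0,"rx":0,"ry":0,"rz":0},{"gripper":0.0,"x":0,"y":0,"z":0,"rx":0,"ry":0,"rz":0},{"gripper":0.0,"x":0,"y":0,"z":0,"rx":0,"ry":0,"rz":0},{"gripper":0.0,"x":0,"y":0,"z":0,"rx":0,"ry":0,"rz":0}])

```text
time_s: 12.3
ee_pos: [0.4617, -0.0848, 0.0946]
tool_rot: [-0.0, 0.707, 0.707, -0.001]
force: [-9.7, 0.3, 24.3]
finger_gap: 0.29
finger_force: 69.4
```

```bash
python3 - <<'E'
from look import *
p,d,c,W=grab("side"); a=cv2.resize(p[230:390,230:390],(600,600),interpolation=cv2.INTER_CUBIC)
p,d,c,W=grab("wrist"); b=cv2.resize(p[200:480,180:460],(600,600),interpolation=cv2.INTER_CUBIC)
cv2.imwrite("pics/c5.png",cv2.resize(np.hstack([a,b]),(800,400)))
E
```

```text
(no output)
```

View pics/c5.png

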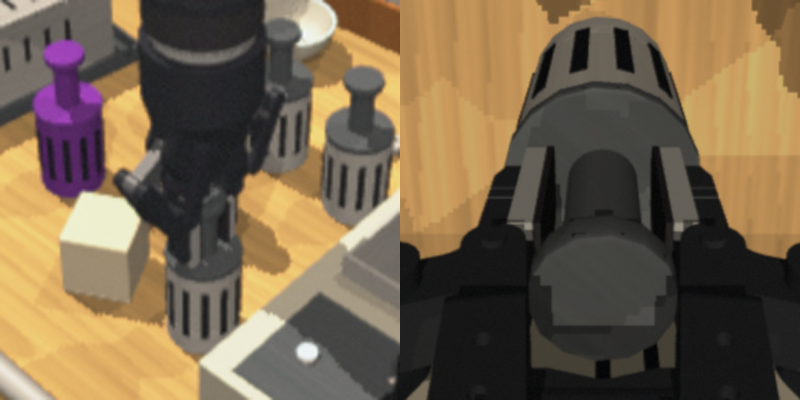

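```bash
python3 - <<'E'
from look import *
p,d,c,W=grab("wrist"); T=toolT(); X=cloud(d,c,np.array(c["tool_from_camera"]))*1000
# profile: for rows through tool-z bins, y of inner edges of fingers on camera side (x>0)
for z0 in range(-40,24,4):
    m=(X[...,2]>=z0)&(X[...,2]<z0+4)&(abs(X[...,1])<45)&(abs(X[...,0])<40)
    q=X[m]; 
    if len(q)<5: continue
    y=q[:,1]; h,e=np.histogram(y,bins=np.arange(-45,46,5)); print(z0,"x",q[:,0].min().round(),q[:,0].max().round(),"y hist",h)
np.savez("w5.npz",X=X,p=p)
plan([])
E
```

```text
-40 x -12.0 14.0 y hist [ 626 1341 1032   22  225  211   91    0    0    0    0  104  223  215
   29 1133 1294  608]
-36 x -12.0 15.0 y hist [309 300 808 307 211 211  93   0   0   0   0  98 209 206 332 776 318 301]
-32 x -12.0 15.0 y hist [123 153 232 157 209 209  79  31  46  35  29  88 205 209 148 221 139 116]
-28 x -15.0 15.0 y hist [  20   71  141  133  185  195  886 1449 1633 1692 1456  839  209  177
  133  152   64   23]
-24 x 4.0 15.0 y hist [  0   0  22  52  75  96 120 118 140 129 117 123  94  75  41  18   0   0]
-20 x 3.0 14.0 y hist [  0   0   0   0   5 130 227  10  10  10   5 243 111   3   0   0   0   0]
-16 x 4.0 12.0 y hist [  0   0   0   8  11 107 101   0   1   0   0 110 104  18   6   0   0   0]
-12 x 2.0 12.0 y hist [  0   0   0  23 118  87 100  20  86  86  19 101  96 116  22   0   0   0]
-8 x -1.0 12.0 y hist [  0   0   0  26 109  88 103  66 106 111  56 111  87 110  19   0   0   0]
-4 x -3.0 12.0 y hist [  0   0   0  21  95  86  93  69  99 100  64 102  76  98  21   0   0   0]
0 x -5.0 12.0 y hist [  0   0   0  20  98  69 109  68  91 100  59 102  67  98  14   0   0   0]
4 x -7.0 12.0 y hist [  0   0   0  16  84  69  94  64  88  86  53 102  65  88  15   0   0   0]
8 x -10.0 12.0 y hist [  0   0   0   6  74  61  95  56  73  83  47 101  67  77   4   0   0   0]
12 x -10.0 12.0 y hist [ 0  0  0  0 12 44 81 53 78 72 46 78 38  8  0  0  0  0]
16 x -15.0 26.0 y hist [  0   0   0   4 243 325 816 718 640 639 764 797 282 204   0   0   0   0]
20 x -14.0 26.0 y hist [ 0  0  0  3 38 50 84 84 83 84 93 82 71 49  1  0  0  0]
t 12.45 at [ 0.4617 -0.0848  0.0946] psi 1.5707 tilt [-1.3e-03 -5.0e-04 -1.0e+00] gap 25.0 F [-9.9  1.7 23.4]
```

The picture shows the fingertips on the lid with a gap either side of the stem. The finger bodies stop on the flange, so a vertical grip can't reach the stem. I'll grip the flange squarely on the pads at TCP 0.104 with more force, and carry low.

Call:
servo_tool(commands=[{"gripper":0.045,"x":0,"y":0,"z":0,"rx":0,"ry":0,"rz":0},{"gripper":0.045,"x":0,"y":0,"z":0,"rx":0,"ry":0,"rz":0},{"gripper":0.045,"x":0,"y":0,"z":-0.006,"rx":0,"ry":0,"rz":0},{"gripper":0.045,"x":0,"y":0,"z":-0.0105,"rx":0,"ry":0,"rz":0},{"gripper":0.045,"x":0,"y":0,"z":-0.0105,"rx":0,"ry":0,"rz":0}])

```text
time_s: 12.95
ee_pos: [0.4633, -0.0848, 0.1042]
tool_rot: [0.0, 0.707, 0.707, 0.0]
force: [0.5, -0.3, 0.7]
finger_gap: 0.528
finger_force: 0.0
```

Call:
servo_tool(commands=[{"gripper":0.0,"x":0,"y":0,"z":0,"rx":0,"ry":0,"rz":0},{"gripper":0.0,"x":0,"y":0,"z":0,"rx":0,"ry":0,"rz":0},{"gripper":0.0,"x":0,"y":0,"z":0,"rx":0,"ry":0,"rz":0},{"gripper":0.0,"x":0,"y":0,"z":0,"rx":0,"ry":0,"rz":0}], newtons=110)

```text
time_s: 13.35
ee_pos: [0.4629, -0.0848, 0.1039]
tool_rot: [0.0, 0.707, 0.707, 0.0]
force: [-1.4, 0.5, 5.6]
finger_gap: 0.311
finger_force: 107.5
```

Call:
servo_tool(commands=[{"gripper":0.0,"x":0,"y":0,"z":-0.03,"rx":0,"ry":0,"rz":0},{"gripper":0.0,"x":0,"y":0,"z":-0.07,"rx":0,"ry":0,"rz":0},{"gripper":0.0,"x":0,"y":0,"z":-0.11,"rx":0,"ry":0,"rz":0},{"gripper":0.0,"x":0,"y":0,"z":-0.14,"rx":0,"ry":0,"rz":0}])

```text
time_s: 13.75
ee_pos: [0.4628, -0.0847, 0.2455]
tool_rot: [0.0, 0.707, 0.707, 0.0]
force: [0.2, -0.3, -2.4]
finger_gap: 0.316
finger_force: 108.2
```

```bash
python3 - <<'E'
from look import *
plan([(.5138,-.347,.246,np.pi/2)])
p,d,c,W=grab("wrist");X=cloud(d,c,W); rects(X,(("fl",.255,.27),("lid",.21,.222)),50)
E
```

```text
t 13.75 at [ 0.4628 -0.0847  0.2455] psi 1.5708 tilt [ 1.e-03 -1.e-04 -1.e+00] gap 27.0 F [ 0.2 -0.3 -2.4]
  x -0.1311 y 0.0255 z -0.0003 rz 0.0000
  x -0.1311 y 0.0255 z -0.0003 rz 0.0000
  ->  (0.5138, -0.347, 0.246, 1.5707963267948966)
fl 10219 [321. 377.] mean [ 0.4627 -0.0812  0.2629] [463.2 -84.6] [54.  30.5] 2.77
fl 74 [210. 379.] mean [ 0.4322 -0.0772  0.2689] [431.7 -77.2] [4.8 1.3] 4.17
fl 59 [431. 379.] mean [ 0.4927 -0.0772  0.2689] [492.8 -77.3] [3.2 1.4] 2.01
lid 6494 [320. 287.] mean [ 0.4622 -0.0733  0.2172] [462.2 -78.9] [40.5 51. ] 88.22
```

Call:
servo_tool(commands=[{"gripper":0.0,"x":-0.02,"y":0.004,"z":0,"rx":0,"ry":0,"rz":0},{"gripper":0.0,"x":-0.05,"y":0.01,"z":0,"rx":0,"ry":0,"rz":0},{"gripper":0.0,"x":-0.085,"y":0.017,"z":0,"rx":0,"ry":0,"rz":0},{"gripper":0.0,"x":-0.12,"y":0.0235,"z":0,"rx":0,"ry":0,"rz":0},{"gripper":0.0,"x":-0.155,"y":0.03,"z":0,"rx":0,"ry":0,"rz":0}])

```text
time_s: 14.3
ee_pos: [0.4925, -0.2409, 0.2427]
tool_rot: [-0.0, 0.707, 0.707, -0.0]
force: [0.3, 0.3, -1.9]
finger_gap: 0.314
finger_force: 108.2
```

Call:
servo_tool(commands=[{"gripper":0.0,"x":-0.035,"y":0.007,"z":0,"rx":0,"ry":0,"rz":0},{"gripper":0.0,"x":-0.065,"y":0.013,"z":0,"rx":0,"ry":0,"rz":0},{"gripper":0.0,"x":-0.09,"y":0.0175,"z":0,"rx":0,"ry":0,"rz":0},{"gripper":0.0,"x":-0.107,"y":0.021,"z":0,"rx":0,"ry":0,"rz":0},{"gripper":0.0,"x":-0.107,"y":0.021,"z":0,"rx":0,"ry":0,"rz":0}])

```text
time_s: 14.8
ee_pos: [0.5135, -0.3486, 0.2421]
tool_rot: [-0.0, 0.708, 0.706, -0.0]
force: [0.0, 0.4, -2.3]
finger_gap: 0.308
finger_force: 108.2
```

Call:
servo_tool(commands=[{"gripper":0.0,"x":0,"y":0,"z":0,"rx":0,"ry":0,"rz":0},{"gripper":0.0,"x":0,"y":0,"z":0.025,"rx":0,"ry":0,"rz":0}])

```text
time_s: 15.0
ee_pos: [0.5153, -0.347, 0.2212]
tool_rot: [0.003, 0.707, 0.707, 0.001]
force: [0.3, -0.2, -1.5]
finger_gap: 0.31
finger_force: 108.3
```

```bash
python3 - <<'E'
from look import *
plan([(.5138,-.347,.1555,np.pi/2)])
p,d,c,W=grab("wrist");cv2.imwrite("pics/w6.png",p);X=cloud(d,c,W); rects(X,(("wall",.117,.127),("lid",.18,.205)),150,(.4,.7,-.42,-.13))
E
```

```text
t 15.0 at [ 0.5153 -0.347   0.2212] psi 1.5714 tilt [ 0.0045 -0.0026 -1.    ] gap 26.5 F [ 0.3 -0.2 -1.5]
  x -0.0000 y -0.0015 z 0.0657 rz 0.0006
  ->  (0.5138, -0.347, 0.1555, 1.5707963267948966)
wall 2017 [254. 136.] mean [ 0.4818 -0.2871  0.1212] [ 481.5 -295.9] [144.6   3.6] 89.88
wall 3784 [492. 181.] mean [ 0.6042 -0.312   0.1208] [ 583.1 -302.1] [158.6  61.4] 89.56
wall 577 [139. 127.] mean [ 0.4248 -0.2808  0.1221] [ 422.5 -283.9] [44.  11.6] 66.8
wall 279 [317. 216.] mean [ 0.5134 -0.3263  0.1229] [ 512.6 -329.1] [43.7 13.5] 3.64
wall 884 [630. 245.] mean [ 0.6852 -0.3439  0.1209] [ 685.6 -345.2] [12.3 29.2] 10.15
lid 7356 [320. 286.] mean [ 0.5147 -0.3355  0.1928] [ 514.7 -341.3] [40.1 51.4] 86.53
```

View pics/w6.png

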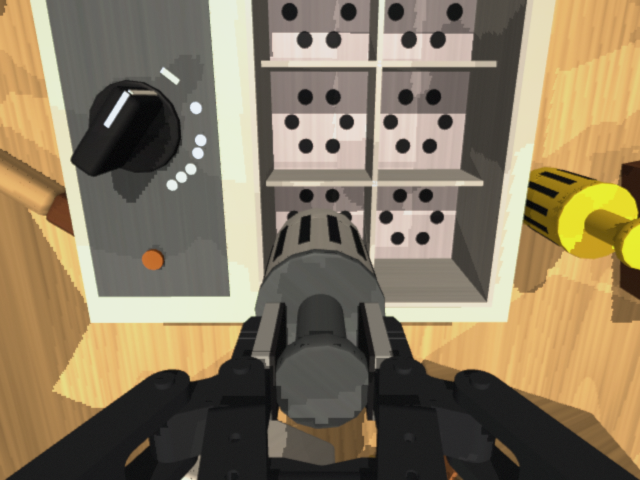

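The wrist picture shows the canister over cell0 at (320,260), and the knob pointer at the white bar (170,75), which is off. I'll lower it.

Call:
servo_tool(commands=[{"gripper":0.0,"x":0,"y":-0.0005,"z":0.02,"rx":0,"ry":0,"rz":0},{"gripper":0.0,"x":0,"y":-0.0005,"z":0.04,"rx":0,"ry":0,"rz":0},{"gripper":0.0,"x":0,"y":-0.0005,"z":0.055,"rx":0,"ry":0,"rz":0},{"gripper":0.0,"x":0,"y":-0.0005,"z":0.061,"rx":0,"ry":0,"rz":0},{"gripper":0.0,"x":0,"y":-0.0005,"z":0.061,"rx":0,"ry":0,"rz":0}])

```text
time_s: 15.55
ee_pos: [0.5125, -0.3455, 0.1568]
tool_rot: [-0.001, 0.707, 0.707, -0.0]
force: [-0.1, -0.3, -1.9]
finger_gap: 0.31
finger_force: 108.4
```

Call:
servo_tool(commands=[{"gripper":0.0,"x":0,"y":0,"z":0.002,"rx":0,"ry":0,"rz":0},{"gripper":0.0,"x":0,"y":0,"z":0.004,"rx":0,"ry":0,"rz":0},{"gripper":0.0,"x":0,"y":0,"z":0.005,"rx":0,"ry":0,"rz":0},{"gripper":0.0,"x":0,"y":0,"z":0.005,"rx":0,"ry":0,"rz":0}])

```text
time_s: 15.95
ee_pos: [0.5137, -0.3473, 0.154]
tool_rot: [0.001, 0.707, 0.707, 0.0]
force: [-0.9, 0.2, 4.2]
finger_gap: 0.314
finger_force: 108.8
```

Call:
servo_tool(commands=[{"gripper":0.045,"x":0,"y":0,"z":0,"rx":0,"ry":0,"rz":0},{"gripper":0.045,"x":0,"y":0,"z":0,"rx":0,"ry":0,"rz":0},{"gripper":0.045,"x":0,"y":0,"z":-0.03,"rx":0,"ry":0,"rz":0},{"gripper":0.045,"x":0,"y":0,"z":-0.07,"rx":0,"ry":0,"rz":0},{"gripper":0.045,"x":0,"y":0,"z":-0.095,"rx":0,"ry":0,"rz":0}])

```text
time_s: 16.45
ee_pos: [0.5137, -0.3471, 0.25]
tool_rot: [0.001, 0.707, 0.707, 0.0]
force: [0.8, 0.5, 0.1]
finger_gap: 0.526
finger_force: 0.0
```

Call:
servo_tool(commands=[{"gripper":0.045,"x":0.04,"y":0.018,"z":0,"rx":0,"ry":0,"rz":0},{"gripper":0.045,"x":0.085,"y":0.038,"z":0,"rx":0,"ry":0,"rz":0},{"gripper":0.045,"x":0.13,"y":0.058,"z":0,"rx":0,"ry":0,"rz":0},{"gripper":0.045,"x":0.175,"y":0.078,"z":0,"rx":0,"ry":0,"rz":0},{"gripper":0.045,"x":0.22,"y":0.098,"z":0,"rx":0,"ry":0,"rz":0}])

```text
time_s: 16.95
ee_pos: [0.6117, -0.1249, 0.2476]
tool_rot: [0.0, 0.707, 0.707, 0.0]
force: [0.2, -0.1, -0.5]
finger_gap: 0.528
finger_force: 0.0
```

Call:
servo_tool(commands=[{"gripper":0.045,"x":0.04,"y":0.0175,"z":0.02,"rx":0,"ry":0,"rz":0},{"gripper":0.045,"x":0.04,"y":0.0175,"z":0.028,"rx":0,"ry":0,"rz":0},{"gripper":0.045,"x":0.04,"y":0.0175,"z":0.028,"rx":0,"ry":0,"rz":0}])

```text
time_s: 17.25
ee_pos: [0.6278, -0.0856, 0.2176]
tool_rot: [-0.001, 0.706, 0.708, -0.001]
force: [-0.6, -0.2, -0.1]
finger_gap: 0.524
finger_force: 0.0
```

```bash
python3 - <<'E'
from look import *
flanges()
for n in("scene","side"):
    p,d,c,W=grab(n); X=cloud(d,c,W); print(n); rects(X,(("fl",.117,.127),),60,(.3,.8,-.16,.15)); rects(X,(("placed",.165,.178),),40,(.45,.65,-.42,-.16))
E
```

```text
t 17.25 at [ 0.6278 -0.0856  0.2176] psi 1.573 tilt [-0.0034  0.     -1.    ] gap 44.8 F [-0.6 -0.2 -0.1]
fl 3156 [144.  99.] mean [ 0.5412 -0.0059  0.1213] [540.4  -6.2] [29.7 29. ] 39.38
fl 3008 [336.  98.] mean [ 0.6342 -0.0052  0.1215] [634.3  -5.5] [29.4 28.8] 0.18
fl 2252 [324. 253.] mean [ 0.6287 -0.0851  0.1213] [628.7 -86.1] [29.5 28.9] 47.35
scene
fl 114 [359. 219.] mean [0.5092 0.0928 0.1212] [507.6  92.4] [30.2 27.8] 11.0
fl 119 [312. 232.] mean [ 0.544  -0.0064  0.1214] [542.2  -6.2] [27.8 31.5] 83.94
fl 144 [318. 261.] mean [ 0.6386 -0.0056  0.1215] [637.2  -5.4] [29.6 29.8] 37.97
fl 146 [274. 262.] mean [ 0.6328 -0.087   0.1215] [630.6 -86.3] [29.5 30.1] 41.11
placed 137 [134. 217.] mean [ 0.5175 -0.3464  0.1709] [ 515.5 -346.7] [29.  28.9] 21.43
side
fl 140 [342. 242.] mean [ 0.6321 -0.0081  0.1214] [633.1  -6.4] [30.1 27. ] 70.44
fl 152 [256. 251.] mean [0.5041 0.09   0.1214] [505.4  91.6] [32.3 27.3] 47.99
fl 161 [375. 261.] mean [ 0.6263 -0.0887  0.1214] [627.8 -87.9] [28.9 28.5] 81.18
fl 167 [308. 266.] mean [ 0.5377 -0.0089  0.1214] [538.8  -7.8] [28.2 28.1] 54.4
placed 352 [482. 354.] mean [ 0.5092 -0.349   0.1711] [ 510.7 -348.2] [29.5 28.8] 26.65
```

Call:
servo_tool(commands=[{"gripper":0.045,"x":0.0008,"y":0,"z":0.05,"rx":0,"ry":0,"rz":0},{"gripper":0.045,"x":0.0008,"y":0,"z":0.09,"rx":0,"ry":0,"rz":0},{"gripper":0.045,"x":0.0008,"y":0,"z":0.11,"rx":0,"ry":0,"rz":0},{"gripper":0.045,"x":0.0008,"y":0,"z":0.1165,"rx":0,"ry":0,"rz":0},{"gripper":0.045,"x":0.0008,"y":0,"z":0.1165,"rx":0,"ry":0,"rz":0}])

```text
time_s: 17.9
ee_pos: [0.6283, -0.0871, 0.1031]
tool_rot: [-0.0, 0.708, 0.707, -0.0]
force: [0.2, 0.0, -0.1]
finger_gap: 0.53
finger_force: 0.0
```

Call:
servo_tool(commands=[{"gripper":0.0,"x":0,"y":0,"z":0,"rx":0,"ry":0,"rz":0},{"gripper":0.0,"x":0,"y":0,"z":0,"rx":0,"ry":0,"rz":0},{"gripper":0.0,"x":0,"y":0,"z":0,"rx":0,"ry":0,"rz":0},{"gripper":0.0,"x":0,"y":0,"z":0,"rx":0,"ry":0,"rz":0}], newtons=110)

```text
time_s: 18.3
ee_pos: [0.63, -0.0863, 0.1054]
tool_rot: [0.002, 0.707, 0.707, 0.001]
force: [-1.6, -0.6, 5.7]
finger_gap: 0.313
finger_force: 107.4
```

Call:
servo_tool(commands=[{"gripper":0.0,"x":0,"y":0,"z":-0.03,"rx":0,"ry":0,"rz":0},{"gripper":0.0,"x":0,"y":0,"z":-0.07,"rx":0,"ry":0,"rz":0},{"gripper":0.0,"x":0,"y":0,"z":-0.11,"rx":0,"ry":0,"rz":0},{"gripper":0.0,"x":0,"y":0,"z":-0.14,"rx":0,"ry":0,"rz":0},{"gripper":0.0,"x":0,"y":0,"z":-0.14,"rx":0,"ry":0,"rz":0}])

```text
time_s: 18.8
ee_pos: [0.6316, -0.0862, 0.2491]
tool_rot: [0.004, 0.707, 0.707, 0.003]
force: [2.0, -0.3, -2.5]
finger_gap: 0.309
finger_force: 108.4
```

```bash
python3 - <<'E'
from look import *
plan([(.5788,-.347,.246,np.pi/2)])
p,d,c,W=grab("wrist");X=cloud(d,c,W); rects(X,(("fl",.255,.27),("lid",.21,.222)),80)
E
```

```text
t 18.8 at [ 0.6316 -0.0862  0.2491] psi 1.571 tilt [ 0.0095 -0.0013 -1.    ] gap 26.4 F [ 2.  -0.3 -2.5]
  x -0.1304 y -0.0264 z 0.0016 rz 0.0001
  x -0.1304 y -0.0264 z 0.0016 rz 0.0001
  ->  (0.5788, -0.347, 0.246, 1.5707963267948966)
fl 10101 [321. 372.] mean [ 0.6313 -0.0822  0.2646] [630.4 -85.4] [30.4 53.4] 81.41
lid 6567 [320. 283.] mean [ 0.6313 -0.0742  0.2191] [630.9 -79.8] [51.1 40.2] 3.13
```

Call:
servo_tool(commands=[{"gripper":0.0,"x":-0.02,"y":-0.004,"z":0,"rx":0,"ry":0,"rz":0},{"gripper":0.0,"x":-0.05,"y":-0.01,"z":0,"rx":0,"ry":0,"rz":0},{"gripper":0.0,"x":-0.085,"y":-0.0165,"z":0,"rx":0,"ry":0,"rz":0},{"gripper":0.0,"x":-0.12,"y":-0.0235,"z":0,"rx":0,"ry":0,"rz":0},{"gripper":0.0,"x":-0.155,"y":-0.03,"z":0,"rx":0,"ry":0,"rz":0}])

```text
time_s: 19.35
ee_pos: [0.5974, -0.2417, 0.2411]
tool_rot: [-0.001, 0.707, 0.707, -0.001]
force: [0.4, 0.1, -2.1]
finger_gap: 0.314
finger_force: 108.4
```

Call:
servo_tool(commands=[{"gripper":0.0,"x":-0.035,"y":-0.007,"z":0,"rx":0,"ry":0,"rz":0},{"gripper":0.0,"x":-0.065,"y":-0.013,"z":0,"rx":0,"ry":0,"rz":0},{"gripper":0.0,"x":-0.09,"y":-0.0175,"z":0,"rx":0,"ry":0,"rz":0},{"gripper":0.0,"x":-0.1058,"y":-0.0205,"z":0,"rx":0,"ry":0,"rz":0},{"gripper":0.0,"x":-0.1058,"y":-0.0205,"z":0,"rx":0,"ry":0,"rz":0}])

```text
time_s: 19.85
ee_pos: [0.5771, -0.3482, 0.2414]
tool_rot: [-0.001, 0.708, 0.706, -0.0]
force: [0.7, -0.2, -1.7]
finger_gap: 0.313
finger_force: 108.4
```

Call:
servo_tool(commands=[{"gripper":0.0,"x":0,"y":0,"z":0,"rx":0,"ry":0,"rz":0},{"gripper":0.0,"x":0,"y":0,"z":0,"rx":0,"ry":0,"rz":0},{"gripper":0.0,"x":0,"y":0,"z":0.01,"rx":0,"ry":0,"rz":0}])

```text
time_s: 20.15
ee_pos: [0.5793, -0.346, 0.2342]
tool_rot: [0.001, 0.707, 0.708, 0.0]
force: [0.0, -0.3, -2.1]
finger_gap: 0.312
finger_force: 108.4
```

```bash
python3 - <<'E'
from look import *
plan([(.5788,-.347,.1555,np.pi/2)])
p,d,c,W=grab("wrist");X=cloud(d,c,W); rects(X,(("wall",.117,.127),("fl",.235,.26)),150,(.4,.7,-.42,-.13))
E
```

```text
t 20.15 at [ 0.5793 -0.346   0.2342] psi 1.5723 tilt [ 0.0024 -0.0011 -1.    ] gap 26.6 F [ 0.  -0.3 -2.1]
  x -0.0010 y -0.0005 z 0.0787 rz 0.0015
  ->  (0.5788, -0.347, 0.1555, 1.5707963267948966)
wall 6399 [184. 197.] mean [ 0.504  -0.3193  0.1236] [ 508.6 -296.1] [ 58.  153.3] 0.34
wall 1845 [381. 132.] mean [ 0.6114 -0.2849  0.1213] [ 611.6 -293.5] [  3.5 147.2] 0.09
wall 877 [ 28. 128.] mean [ 0.4245 -0.2811  0.122 ] [ 422.5 -284. ] [44.6 11.9] 66.02
wall 1548 [514. 238.] mean [ 0.6906 -0.3424  0.1213] [ 689.9 -343.1] [20.1 29.3] 0.1
wall 369 [232. 295.] mean [ 0.5254 -0.3785  0.1206] [ 525.  -378.8] [31.9  4. ] 0.4
fl 11734 [321. 370.] mean [ 0.5792 -0.3413  0.2495] [ 579.8 -345.7] [54.2 31.2] 3.6
fl 159 [206. 381.] mean [ 0.5479 -0.3386  0.2583] [ 547.2 -338.5] [2.4 7.2] 88.47
```

Call:
servo_tool(commands=[{"gripper":0.0,"x":-0.0005,"y":0,"z":0.025,"rx":0,"ry":0,"rz":0},{"gripper":0.0,"x":-0.0005,"y":0,"z":0.05,"rx":0,"ry":0,"rz":0},{"gripper":0.0,"x":-0.0005,"y":0,"z":0.068,"rx":0,"ry":0,"rz":0},{"gripper":0.0,"x":-0.0005,"y":0,"z":0.076,"rx":0,"ry":0,"rz":0},{"gripper":0.0,"x":-0.0005,"y":0,"z":0.076,"rx":0,"ry":0,"rz":0}])

```text
time_s: 20.7
ee_pos: [0.578, -0.3466, 0.1567]
tool_rot: [-0.0, 0.707, 0.707, -0.0]
force: [1.0, -0.2, -1.9]
finger_gap: 0.314
finger_force: 108.8
```

Call:
servo_tool(commands=[{"gripper":0.0,"x":0,"y":0,"z":0.002,"rx":0,"ry":0,"rz":0},{"gripper":0.0,"x":0,"y":0,"z":0.004,"rx":0,"ry":0,"rz":0},{"gripper":0.0,"x":0,"y":0,"z":0.005,"rx":0,"ry":0,"rz":0},{"gripper":0.0,"x":0,"y":0,"z":0.005,"rx":0,"ry":0,"rz":0}])

```text
time_s: 21.1
ee_pos: [0.5789, -0.348, 0.1554]
tool_rot: [0.002, 0.707, 0.707, 0.0]
force: [-3.7, 1.8, 13.3]
finger_gap: 0.314
finger_force: 109.8
```

Call:
servo_tool(commands=[{"gripper":0.045,"x":0,"y":0,"z":0,"rx":0,"ry":0,"rz":0},{"gripper":0.045,"x":0,"y":0,"z":0,"rx":0,"ry":0,"rz":0},{"gripper":0.045,"x":0,"y":0,"z":-0.03,"rx":0,"ry":0,"rz":0},{"gripper":0.045,"x":0,"y":0,"z":-0.07,"rx":0,"ry":0,"rz":0},{"gripper":0.045,"x":0,"y":0,"z":-0.095,"rx":0,"ry":0,"rz":0}])

```text
time_s: 21.6
ee_pos: [0.5788, -0.3475, 0.2495]
tool_rot: [0.001, 0.707, 0.707, 0.0]
force: [0.0, -0.3, 0.1]
finger_gap: 0.523
finger_force: 0.0
```

Call:
servo_tool(commands=[{"gripper":0.045,"x":0.04,"y":-0.005,"z":0,"rx":0,"ry":0,"rz":0},{"gripper":0.045,"x":0.085,"y":-0.01,"z":0,"rx":0,"ry":0,"rz":0},{"gripper":0.045,"x":0.13,"y":-0.015,"z":0,"rx":0,"ry":0,"rz":0},{"gripper":0.045,"x":0.175,"y":-0.02,"z":0,"rx":0,"ry":0,"rz":0},{"gripper":0.045,"x":0.22,"y":-0.025,"z":0,"rx":0,"ry":0,"rz":0}])

```text
time_s: 22.1
ee_pos: [0.5528, -0.1255, 0.2469]
tool_rot: [0.0, 0.707, 0.707, 0.0]
force: [0.0, -1.1, 0.1]
finger_gap: 0.521
finger_force: 0.0
```

Call:
servo_tool(commands=[{"gripper":0.045,"x":0.045,"y":-0.005,"z":0,"rx":0,"ry":0,"rz":0},{"gripper":0.045,"x":0.085,"y":-0.01,"z":0,"rx":0,"ry":0,"rz":0},{"gripper":0.045,"x":0.121,"y":-0.0135,"z":0.028,"rx":0,"ry":0,"rz":0},{"gripper":0.045,"x":0.121,"y":-0.0135,"z":0.028,"rx":0,"ry":0,"rz":0},{"gripper":0.045,"x":0.121,"y":-0.0135,"z":0.028,"rx":0,"ry":0,"rz":0}])

```text
time_s: 22.6
ee_pos: [0.5392, -0.0055, 0.2185]
tool_rot: [-0.0, 0.706, 0.708, -0.001]
force: [1.1, 0.2, 0.7]
finger_gap: 0.524
finger_force: 0.0
```

```bash
python3 - <<'E'
from look import *
flanges()
for n in("scene","side"):
    p,d,c,W=grab(n); X=cloud(d,c,W); print(n); rects(X,(("fl",.117,.127),),60,(.3,.8,-.16,.15)); rects(X,(("placed",.165,.178),),40,(.45,.65,-.42,-.16))
E
```

```text
t 22.6 at [ 0.5392 -0.0055  0.2185] psi 1.5729 tilt [-1.2e-03 -4.0e-04 -1.0e+00] gap 44.7 F [1.1 0.2 0.7]
fl 3276 [252.  57.] mean [0.5058 0.093  0.1214] [505.5  92.9] [29.1 29.6] 67.68
fl 2229 [323. 252.] mean [ 0.5398 -0.0049  0.1213] [539.8  -5.9] [28.6 29.6] 0.73
fl 2338 [494. 251.] mean [ 0.6328 -0.0042  0.1212] [633.8  -4.9] [29.5 29.3] 4.85
scene
fl 116 [359. 219.] mean [0.5098 0.0927 0.1214] [508.6  92.7] [26.6 29.6] 79.84
fl 121 [312. 232.] mean [ 0.5441 -0.0062  0.1212] [543.   -6.2] [27.9 28.4] 7.85
fl 140 [318. 261.] mean [ 0.6382 -0.0058  0.1215] [637.  -6.] [27.9 28.6] 83.04
placed 137 [134. 217.] mean [ 0.5172 -0.3463  0.1708] [ 513.9 -347.1] [29.4 31.3] 89.43
placed 156 [129. 236.] mean [ 0.5822 -0.3458  0.1708] [ 579.8 -345.6] [28.1 29.9] 52.86
side
fl 142 [342. 242.] mean [ 0.6316 -0.0079  0.1214] [632.8  -7.6] [30.5 28.2] 36.5
fl 150 [255. 251.] mean [0.5039 0.0904 0.1213] [506.1  92.3] [30.5 27.2] 46.58
fl 166 [308. 266.] mean [ 0.5379 -0.0087  0.1212] [539.4  -8.1] [29.  27.5] 7.36
placed 310 [504. 327.] mean [ 0.5742 -0.3482  0.171 ] [ 576.3 -347.3] [29.7 29.8] 58.0
placed 353 [482. 354.] mean [ 0.5092 -0.3489  0.171 ] [ 510.8 -348.2] [28.9 29. ] 28.19
```

Call:
servo_tool(commands=[{"gripper":0.045,"x":0.0005,"y":0,"z":0.05,"rx":0,"ry":0,"rz":0},{"gripper":0.045,"x":0.0005,"y":0,"z":0.09,"rx":0,"ry":0,"rz":0},{"gripper":0.045,"x":0.0005,"y":0,"z":0.11,"rx":0,"ry":0,"rz":0},{"gripper":0.045,"x":0.0005,"y":0,"z":0.1155,"rx":0,"ry":0,"rz":0},{"gripper":0.045,"x":0.0005,"y":0,"z":0.1155,"rx":0,"ry":0,"rz":0}])

```text
time_s: 23.25
ee_pos: [0.5398, -0.0066, 0.1035]
tool_rot: [-0.0, 0.708, 0.707, -0.0]
force: [0.4, -0.2, 0.1]
finger_gap: 0.523
finger_force: 0.0
```

Call:
servo_tool(commands=[{"gripper":0.0,"x":0,"y":0,"z":0,"rx":0,"ry":0,"rz":0},{"gripper":0.0,"x":0,"y":0,"z":0,"rx":0,"ry":0,"rz":0},{"gripper":0.0,"x":0,"y":0,"z":0,"rx":0,"ry":0,"rz":0},{"gripper":0.0,"x":0,"y":0,"z":0,"rx":0,"ry":0,"rz":0}], newtons=110)

```text
time_s: 23.65
ee_pos: [0.5411, -0.0059, 0.1055]
tool_rot: [0.001, 0.707, 0.707, 0.001]
force: [-1.0, -1.0, 6.6]
finger_gap: 0.314
finger_force: 107.4
```

Call:
servo_tool(commands=[{"gripper":0.0,"x":0,"y":0,"z":-0.03,"rx":0,"ry":0,"rz":0},{"gripper":0.0,"x":0,"y":0,"z":-0.07,"rx":0,"ry":0,"rz":0},{"gripper":0.0,"x":0,"y":0,"z":-0.11,"rx":0,"ry":0,"rz":0},{"gripper":0.0,"x":0,"y":0,"z":-0.14,"rx":0,"ry":0,"rz":0},{"gripper":0.0,"x":0,"y":0,"z":-0.14,"rx":0,"ry":0,"rz":0}])

```text
time_s: 24.15
ee_pos: [0.5425, -0.0057, 0.2488]
tool_rot: [0.003, 0.707, 0.707, 0.003]
force: [0.9, -0.5, -2.5]
finger_gap: 0.307
finger_force: 108.6
```

```bash
python3 - <<'E'
from look import *
plan([(.5138,-.282,.246,np.pi/2)])
p,d,c,W=grab("wrist");X=cloud(d,c,W); rects(X,(("fl",.255,.27),("lid",.21,.222)),80)
E
```

```text
t 24.15 at [ 0.5425 -0.0057  0.2488] psi 1.571 tilt [ 8.9e-03 -1.0e-04 -1.0e+00] gap 26.2 F [ 0.9 -0.5 -2.5]
  x -0.1382 y -0.0144 z 0.0014 rz 0.0001
  x -0.1382 y -0.0144 z 0.0014 rz 0.0001
  ->  (0.5138, -0.282, 0.246, 1.5707963267948966)
fl 10106 [321. 373.] mean [ 0.5423 -0.0019  0.2642] [543.   -5.2] [53.7 30.2] 6.49
lid 6542 [320. 284.] mean [0.5422 0.006  0.2187] [541.9   0.7] [51.5 40. ] 0.5
```

Call:
servo_tool(commands=[{"gripper":0.0,"x":-0.02,"y":-0.002,"z":0,"rx":0,"ry":0,"rz":0},{"gripper":0.0,"x":-0.05,"y":-0.005,"z":0,"rx":0,"ry":0,"rz":0},{"gripper":0.0,"x":-0.09,"y":-0.009,"z":0,"rx":0,"ry":0,"rz":0},{"gripper":0.0,"x":-0.13,"y":-0.0125,"z":0,"rx":0,"ry":0,"rz":0},{"gripper":0.0,"x":-0.17,"y":-0.0165,"z":0,"rx":0,"ry":0,"rz":0}])

```text
time_s: 24.7
ee_pos: [0.5219, -0.1767, 0.2415]
tool_rot: [-0.001, 0.707, 0.707, -0.001]
force: [0.3, 0.0, -3.3]
finger_gap: 0.314
finger_force: 108.5
```

Call:
servo_tool(commands=[{"gripper":0.0,"x":-0.035,"y":-0.0035,"z":0,"rx":0,"ry":0,"rz":0},{"gripper":0.0,"x":-0.065,"y":-0.006,"z":0,"rx":0,"ry":0,"rz":0},{"gripper":0.0,"x":-0.09,"y":-0.0085,"z":0,"rx":0,"ry":0,"rz":0},{"gripper":0.0,"x":-0.106,"y":-0.01,"z":0,"rx":0,"ry":0,"rz":0},{"gripper":0.0,"x":-0.106,"y":-0.01,"z":0,"rx":0,"ry":0,"rz":0}])

```text
time_s: 25.2
ee_pos: [0.5122, -0.2831, 0.2419]
tool_rot: [-0.001, 0.708, 0.706, -0.0]
force: [0.5, 0.4, -2.2]
finger_gap: 0.312
finger_force: 108.5
```

Call:
servo_tool(commands=[{"gripper":0.0,"x":0,"y":0,"z":0,"rx":0,"ry":0,"rz":0},{"gripper":0.0,"x":0,"y":0,"z":0,"rx":0,"ry":0,"rz":0},{"gripper":0.0,"x":0,"y":0,"z":0.01,"rx":0,"ry":0,"rz":0}])

```text
time_s: 25.5
ee_pos: [0.5142, -0.2811, 0.2345]
tool_rot: [0.001, 0.707, 0.708, 0.0]
force: [-0.5, -0.4, -2.2]
finger_gap: 0.307
finger_force: 108.5
```

```bash
python3 - <<'E'
from look import *
plan([(.5138,-.282,.1555,np.pi/2)])
p,d,c,W=grab("wrist");X=cloud(d,c,W); rects(X,(("wall",.117,.127),("fl",.235,.26)),150,(.4,.7,-.42,-.13))
E
```

```text
t 25.5 at [ 0.5142 -0.2811  0.2345] psi 1.5723 tilt [ 2.3e-03 -9.0e-04 -1.0e+00] gap 26.2 F [-0.5 -0.4 -2.2]
  x -0.0009 y -0.0004 z 0.0790 rz 0.0015
  ->  (0.5138, -0.282, 0.1555, 1.5707963267948966)
wall 5678 [405. 155.] mean [ 0.5609 -0.2333  0.1212] [ 546.7 -275.1] [184.7 133.7] 89.9
wall 262 [170. 229.] mean [ 0.428  -0.2718  0.122 ] [ 423.5 -282.5] [42.  13.1] 71.42
wall 2309 [434. 329.] mean [ 0.583  -0.3349  0.1251] [ 582.5 -337.3] [29.9 49.3] 64.95
wall 1337 [603. 336.] mean [ 0.6902 -0.3418  0.1212] [ 689.7 -343.2] [30.1 20.5] 89.91
fl 11698 [321. 370.] mean [ 0.5141 -0.2765  0.2496] [ 514.4 -280.8] [54.2 30.7] 2.47
```

Call:
servo_tool(commands=[{"gripper":0.0,"x":-0.0005,"y":0,"z":0.025,"rx":0,"ry":0,"rz":0},{"gripper":0.0,"x":-0.0005,"y":0,"z":0.05,"rx":0,"ry":0,"rz":0},{"gripper":0.0,"x":-0.0005,"y":0,"z":0.068,"rx":0,"ry":0,"rz":0},{"gripper":0.0,"x":-0.0005,"y":0,"z":0.076,"rx":0,"ry":0,"rz":0},{"gripper":0.0,"x":-0.0005,"y":0,"z":0.076,"rx":0,"ry":0,"rz":0}])

```text
time_s: 26.05
ee_pos: [0.5129, -0.2816, 0.157]
tool_rot: [-0.0, 0.707, 0.707, -0.0]
force: [0.3, -1.1, -2.5]
finger_gap: 0.314
finger_force: 108.8
```

Call:
servo_tool(commands=[{"gripper":0.0,"x":0,"y":0,"z":0.002,"rx":0,"ry":0,"rz":0},{"gripper":0.0,"x":0,"y":0,"z":0.004,"rx":0,"ry":0,"rz":0},{"gripper":0.0,"x":0,"y":0,"z":0.005,"rx":0,"ry":0,"rz":0},{"gripper":0.0,"x":0,"y":0,"z":0.005,"rx":0,"ry":0,"rz":0}])

```text
time_s: 26.45
ee_pos: [0.5141, -0.283, 0.1556]
tool_rot: [0.002, 0.707, 0.707, 0.0]
force: [-4.8, 1.3, 14.1]
finger_gap: 0.314
finger_force: 109.9
```

Call:
servo_tool(commands=[{"gripper":0.045,"x":0,"y":0,"z":0,"rx":0,"ry":0,"rz":0},{"gripper":0.045,"x":0,"y":0,"z":0,"rx":0,"ry":0,"rz":0},{"gripper":0.045,"x":0,"y":0,"z":-0.03,"rx":0,"ry":0,"rz":0},{"gripper":0.045,"x":0,"y":0,"z":-0.07,"rx":0,"ry":0,"rz":0},{"gripper":0.045,"x":0,"y":0,"z":-0.095,"rx":0,"ry":0,"rz":0}])

```text
time_s: 26.95
ee_pos: [0.5139, -0.2825, 0.25]
tool_rot: [0.001, 0.707, 0.707, 0.0]
force: [-0.4, -0.2, -0.5]
finger_gap: 0.527
finger_force: 0.0
```

Call:
servo_tool(commands=[{"gripper":0.045,"x":0.037,"y":0.016,"z":0,"rx":0,"ry":0,"rz":0},{"gripper":0.045,"x":0.078,"y":0.034,"z":0,"rx":0,"ry":0,"rz":0},{"gripper":0.045,"x":0.12,"y":0.052,"z":0,"rx":0,"ry":0,"rz":0},{"gripper":0.045,"x":0.16,"y":0.07,"z":0,"rx":0,"ry":0,"rz":0},{"gripper":0.045,"x":0.2,"y":0.087,"z":0,"rx":0,"ry":0,"rz":0}])

```text
time_s: 27.45
ee_pos: [0.601, -0.0805, 0.2476]
tool_rot: [0.0, 0.707, 0.707, 0.0]
force: [1.4, -0.6, -0.2]
finger_gap: 0.524
finger_force: 0.0
```

Call:
servo_tool(commands=[{"gripper":0.045,"x":0.04,"y":0.017,"z":0,"rx":0,"ry":0,"rz":0},{"gripper":0.045,"x":0.077,"y":0.0335,"z":0.02,"rx":0,"ry":0,"rz":0},{"gripper":0.045,"x":0.077,"y":0.0335,"z":0.028,"rx":0,"ry":0,"rz":0},{"gripper":0.045,"x":0.077,"y":0.0335,"z":0.028,"rx":0,"ry":0,"rz":0},{"gripper":0.045,"x":0.077,"y":0.0335,"z":0.028,"rx":0,"ry":0,"rz":0}])

```text
time_s: 27.95
ee_pos: [0.6333, -0.0059, 0.2195]
tool_rot: [-0.0, 0.707, 0.707, -0.0]
force: [1.0, -0.1, -0.2]
finger_gap: 0.527
finger_force: 0.0
```

```bash
python3 - <<'E'
from look import *
flanges()
for n in("scene",):
    p,d,c,W=grab(n); X=cloud(d,c,W); print(n); rects(X,(("fl",.117,.127),),60,(.3,.8,-.16,.15)); rects(X,(("placed",.165,.178),),40,(.45,.65,-.42,-.16))
E
```

```text
t 27.95 at [ 0.6333 -0.0059  0.2195] psi 1.5703 tilt [-7.e-04 -4.e-04 -1.e+00] gap 45.0 F [ 1.  -0.1 -0.2]
fl 3539 [56. 57.] mean [0.5072 0.0931 0.1211] [506.   92.9] [29.3 30. ] 41.9
fl 2219 [323. 250.] mean [ 0.6341 -0.004   0.1213] [634.3  -5. ] [28.8 29.3] 89.39
scene
fl 112 [358. 219.] mean [0.5094 0.0925 0.1214] [507.8  92.8] [26.6 31.6] 80.19
fl 143 [318. 261.] mean [ 0.6382 -0.0058  0.1214] [637.2  -6.1] [27.9 29.5] 82.95
placed 135 [168. 214.] mean [ 0.5175 -0.2812  0.1709] [ 517.1 -281.7] [33.6 27.4] 6.12
placed 137 [134. 217.] mean [ 0.5172 -0.3463  0.1708] [ 514.8 -347.5] [31.  29.7] 47.59
placed 156 [129. 236.] mean [ 0.5823 -0.3457  0.1708] [ 579.9 -345.6] [28.3 31.7] 73.54
```

Call:
servo_tool(commands=[{"gripper":0.045,"x":0.0005,"y":0,"z":0.05,"rx":0,"ry":0,"rz":0},{"gripper":0.045,"x":0.0005,"y":0,"z":0.09,"rx":0,"ry":0,"rz":0},{"gripper":0.045,"x":0.0005,"y":0,"z":0.11,"rx":0,"ry":0,"rz":0},{"gripper":0.045,"x":0.0005,"y":0,"z":0.1155,"rx":0,"ry":0,"rz":0},{"gripper":0.045,"x":0.0005,"y":0,"z":0.1155,"rx":0,"ry":0,"rz":0}])

```text
time_s: 28.55
ee_pos: [0.6335, -0.0056, 0.1043]
tool_rot: [-0.0, 0.708, 0.707, -0.0]
force: [-0.5, 0.4, 0.4]
finger_gap: 0.524
finger_force: 0.0
```

Call:
servo_tool(commands=[{"gripper":0.0,"x":0,"y":0,"z":0,"rx":0,"ry":0,"rz":0},{"gripper":0.0,"x":0,"y":0,"z":0,"rx":0,"ry":0,"rz":0},{"gripper":0.0,"x":0,"y":0,"z":0,"rx":0,"ry":0,"rz":0},{"gripper":0.0,"x":0,"y":0,"z":0,"rx":0,"ry":0,"rz":0}], newtons=110)

```text
time_s: 28.95
ee_pos: [0.6351, -0.0049, 0.1064]
tool_rot: [0.001, 0.707, 0.707, 0.001]
force: [-1.6, -0.2, 8.0]
finger_gap: 0.313
finger_force: 107.4
```

Call:
servo_tool(commands=[{"gripper":0.0,"x":0,"y":0,"z":-0.03,"rx":0,"ry":0,"rz":0},{"gripper":0.0,"x":0,"y":0,"z":-0.07,"rx":0,"ry":0,"rz":0},{"gripper":0.0,"x":0,"y":0,"z":-0.11,"rx":0,"ry":0,"rz":0},{"gripper":0.0,"x":0,"y":0,"z":-0.14,"rx":0,"ry":0,"rz":0},{"gripper":0.0,"x":0,"y":0,"z":-0.14,"rx":0,"ry":0,"rz":0}])

```text
time_s: 29.45
ee_pos: [0.6366, -0.0047, 0.2502]
tool_rot: [0.003, 0.707, 0.707, 0.003]
force: [1.2, -0.2, -1.9]
finger_gap: 0.314
finger_force: 108.4
```

```bash
python3 - <<'E'
from look import *
plan([(.5788,-.282,.246,np.pi/2)])
p,d,c,W=grab("wrist");X=cloud(d,c,W); rects(X,(("fl",.255,.27),("lid",.21,.222)),80)
E
```

```text
t 29.45 at [ 0.6366 -0.0047  0.2502] psi 1.5709 tilt [ 0.0097 -0.     -1.    ] gap 26.8 F [ 1.2 -0.2 -1.9]
  x -0.1387 y -0.0289 z 0.0021 rz 0.0000
  x -0.1387 y -0.0289 z 0.0021 rz 0.0000
  ->  (0.5788, -0.282, 0.246, 1.5707963267948966)
fl 10023 [322. 371.] mean [ 0.6364 -0.001   0.2647] [635.2  -4.1] [30.5 53. ] 79.58
lid 6517 [320. 283.] mean [0.6364 0.0069 0.2191] [636.4   1.2] [40.2 51.3] 89.16
```

Call:
servo_tool(commands=[{"gripper":0.0,"x":-0.02,"y":-0.004,"z":0,"rx":0,"ry":0,"rz":0},{"gripper":0.0,"x":-0.05,"y":-0.01,"z":0,"rx":0,"ry":0,"rz":0},{"gripper":0.0,"x":-0.09,"y":-0.018,"z":0,"rx":0,"ry":0,"rz":0},{"gripper":0.0,"x":-0.13,"y":-0.026,"z":0,"rx":0,"ry":0,"rz":0},{"gripper":0.0,"x":-0.17,"y":-0.034,"z":0,"rx":0,"ry":0,"rz":0}])

```text
time_s: 30.0
ee_pos: [0.5984, -0.1757, 0.2422]
tool_rot: [-0.001, 0.707, 0.707, -0.001]
force: [0.3, 0.2, -1.3]
finger_gap: 0.31
finger_force: 108.4
```

Call:
servo_tool(commands=[{"gripper":0.0,"x":-0.035,"y":-0.007,"z":0,"rx":0,"ry":0,"rz":0},{"gripper":0.0,"x":-0.065,"y":-0.013,"z":0,"rx":0,"ry":0,"rz":0},{"gripper":0.0,"x":-0.09,"y":-0.018,"z":0,"rx":0,"ry":0,"rz":0},{"gripper":0.0,"x":-0.1068,"y":-0.0215,"z":0,"rx":0,"ry":0,"rz":0},{"gripper":0.0,"x":-0.1068,"y":-0.0215,"z":0,"rx":0,"ry":0,"rz":0}])

```text
time_s: 30.5
ee_pos: [0.5771, -0.2833, 0.2426]
tool_rot: [-0.001, 0.708, 0.706, -0.001]
force: [0.7, 0.2, -1.7]
finger_gap: 0.31
finger_force: 108.4
```

Call:
servo_tool(commands=[{"gripper":0.0,"x":0,"y":0,"z":0,"rx":0,"ry":0,"rz":0},{"gripper":0.0,"x":0,"y":0,"z":0,"rx":0,"ry":0,"rz":0},{"gripper":0.0,"x":0,"y":0,"z":0.01,"rx":0,"ry":0,"rz":0}])

```text
time_s: 30.8
ee_pos: [0.5793, -0.2808, 0.235]
tool_rot: [0.001, 0.707, 0.708, 0.001]
force: [0.9, 0.5, -1.9]
finger_gap: 0.312
finger_force: 108.4
```

```bash
python3 - <<'E'
from look import *
plan([(.5788,-.282,.1555,np.pi/2)])
p,d,c,W=grab("wrist");X=cloud(d,c,W); rects(X,(("wall",.117,.127),("fl",.235,.26)),150,(.4,.7,-.42,-.13))
E
```

```text
t 30.8 at [ 0.5793 -0.2808  0.235 ] psi 1.5723 tilt [ 2.4e-03 -8.0e-04 -1.0e+00] gap 26.6 F [ 0.9  0.5 -1.9]
  x -0.0012 y -0.0005 z 0.0795 rz 0.0015
  ->  (0.5788, -0.282, 0.1555, 1.5707963267948966)
wall 4814 [251. 127.] mean [ 0.542  -0.2166  0.1211] [ 546.4 -242.4] [133.7 119.1] 0.06
wall 4003 [211. 238.] mean [ 0.5169 -0.2759  0.1253] [ 515.  -279.3] [44.8 51.1] 49.3
wall 561 [ 55. 237.] mean [ 0.4263 -0.2765  0.1221] [ 423.1 -283.2] [43.3 12.3] 68.94
wall 3123 [199. 332.] mean [ 0.5041 -0.3367  0.1243] [ 505.8 -341.1] [52.2 51.5] 0.12
wall 1246 [499. 336.] mean [ 0.6905 -0.3418  0.1212] [ 689.8 -343. ] [20.3 29.4] 0.01
fl 11514 [322. 369.] mean [ 0.5792 -0.2764  0.2494] [ 578.7 -280.6] [30.4 54.2] 87.58
```

Call:
servo_tool(commands=[{"gripper":0.0,"x":-0.0005,"y":0,"z":0.025,"rx":0,"ry":0,"rz":0},{"gripper":0.0,"x":-0.0005,"y":0,"z":0.05,"rx":0,"ry":0,"rz":0},{"gripper":0.0,"x":-0.0005,"y":0,"z":0.068,"rx":0,"ry":0,"rz":0},{"gripper":0.0,"x":-0.0005,"y":0,"z":0.076,"rx":0,"ry":0,"rz":0},{"gripper":0.0,"x":-0.0005,"y":0,"z":0.076,"rx":0,"ry":0,"rz":0}])

```text
time_s: 31.35
ee_pos: [0.578, -0.2814, 0.1577]
tool_rot: [-0.0, 0.707, 0.707, -0.0]
force: [-0.0, 0.4, -1.3]
finger_gap: 0.311
finger_force: 108.9
```

Call:
servo_tool(commands=[{"gripper":0.0,"x":0,"y":0,"z":0.002,"rx":0,"ry":0,"rz":0},{"gripper":0.0,"x":0,"y":0,"z":0.004,"rx":0,"ry":0,"rz":0},{"gripper":0.0,"x":0,"y":0,"z":0.005,"rx":0,"ry":0,"rz":0},{"gripper":0.0,"x":0,"y":0,"z":0.005,"rx":0,"ry":0,"rz":0}])

```text
time_s: 31.75
ee_pos: [0.579, -0.2826, 0.1565]
tool_rot: [0.002, 0.707, 0.707, 0.0]
force: [-4.7, 2.1, 15.7]
finger_gap: 0.31
finger_force: 110.1
```

Call:
servo_tool(commands=[{"gripper":0.045,"x":0,"y":0,"z":0,"rx":0,"ry":0,"rz":0},{"gripper":0.045,"x":0,"y":0,"z":0,"rx":0,"ry":0,"rz":0},{"gripper":0.045,"x":0,"y":0,"z":-0.03,"rx":0,"ry":0,"rz":0},{"gripper":0.045,"x":0,"y":0,"z":-0.07,"rx":0,"ry":0,"rz":0},{"gripper":0.045,"x":0,"y":0,"z":-0.12,"rx":0,"ry":0,"rz":0}])

```text
time_s: 32.25
ee_pos: [0.5771, -0.2813, 0.2722]
tool_rot: [-0.002, 0.707, 0.707, -0.001]
force: [1.3, -1.1, 0.1]
finger_gap: 0.521
finger_force: 0.0
```

```bash
python3 - <<'E'
from look import *
plan([(.541,.2707,.24,np.pi-.138),(.541,.2707,.121,np.pi-.138)])
for n in("scene","side"):
    p,d,c,W=grab(n); cv2.imwrite(f"pics/{n}7.png",p); X=cloud(d,c,W); print(n); rects(X,(("fl",.117,.127),("low",.03,.116)),60,(.42,.8,-.14,.04)); rects(X,(("placed",.165,.178),),40,(.45,.65,-.42,-.16))
E
```

```text
t 32.25 at [ 0.5771 -0.2813  0.2722] psi 1.571 tilt [-0.0036  0.0019 -1.    ] gap 44.5 F [ 1.3 -1.1  0.1]
  x 0.1840 y -0.0120 z 0.0107 rz -0.4775
  x 0.1689 y 0.0739 z 0.0107 rz -0.4775
  x 0.1161 y 0.1433 z 0.0107 rz -0.4775
  ->  (0.541, 0.2707, 0.24, 3.003592653589793)
  x 0.0000 y 0.0000 z 0.1190 rz -0.0000
  ->  (0.541, 0.2707, 0.121, 3.003592653589793)
scene
low 533 [312. 240.] mean [0.4626 0.0005 0.0469] [4.554e+02 2.000e-01] [53.8 52.7] 26.62
placed 135 [168. 214.] mean [ 0.5172 -0.2814  0.1708] [ 515.2 -281.6] [31. 27.] 4.87
placed 136 [134. 217.] mean [ 0.5171 -0.3463  0.1708] [ 515.1 -347.1] [28.6 29.6] 86.77
placed 154 [165. 233.] mean [ 0.5824 -0.2812  0.1708] [ 579.9 -282.2] [32.2 29.1] 28.94
placed 158 [129. 236.] mean [ 0.5823 -0.3458  0.1707] [ 579.4 -346.8] [29.8 29.3] 43.12
side
low 881 [272. 322.] mean [ 0.4472 -0.0059  0.0481] [451.9  -0.6] [53.6 50.8] 27.62
placed 275 [463. 306.] mean [ 0.5747 -0.2839  0.1709] [ 576.5 -283. ] [30.3 29.4] 60.67
placed 311 [504. 327.] mean [ 0.5741 -0.3481  0.1711] [ 576.1 -347.8] [30.6 28.6] 58.44
placed 310 [440. 330.] mean [ 0.5096 -0.284   0.171 ] [ 511.2 -283. ] [29.  28.8] 59.39
placed 352 [482. 354.] mean [ 0.5091 -0.3489  0.1712] [ 510.6 -348.6] [28.6 29. ] 30.96
```

View pics/scene7.png

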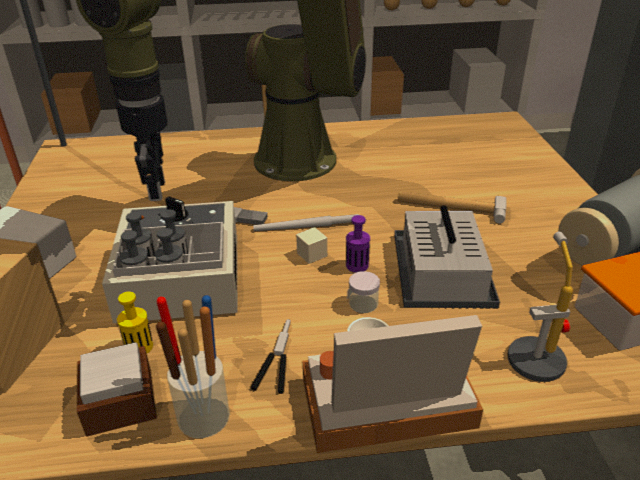

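The scene picture shows all four canisters standing in the dryer (135–170, 215–250), none left on the bench, and the hood flat in its tray (445,265). I'll fetch the hood.

Call:
servo_tool(commands=[{"gripper":0.06,"x":0.037,"y":-0.002,"z":0,"rx":0,"ry":0,"rz":-0.096},{"gripper":0.06,"x":0.074,"y":-0.005,"z":0,"rx":0,"ry":0,"rz":-0.191},{"gripper":0.06,"x":0.11,"y":-0.007,"z":0,"rx":0,"ry":0,"rz":-0.287},{"gripper":0.06,"x":0.147,"y":-0.01,"z":0,"rx":0,"ry":0,"rz":-0.382},{"gripper":0.06,"x":0.184,"y":-0.012,"z":0,"rx":0,"ry":0,"rz":-0.4775}])

```text
time_s: 32.85
ee_pos: [0.5659, -0.0966, 0.2725]
tool_rot: [-0.0, 0.518, 0.855, 0.0]
force: [0.4, 1.1, 0.1]
finger_gap: 0.706
finger_force: 0.0
```

Call:
servo_tool(commands=[{"gripper":0.06,"x":0.034,"y":0.015,"z":0,"rx":0,"ry":0,"rz":-0.096},{"gripper":0.06,"x":0.068,"y":0.03,"z":0,"rx":0,"ry":0,"rz":-0.191},{"gripper":0.06,"x":0.101,"y":0.044,"z":0,"rx":0,"ry":0,"rz":-0.287},{"gripper":0.06,"x":0.135,"y":0.059,"z":0,"rx":0,"ry":0,"rz":-0.382},{"gripper":0.06,"x":0.1689,"y":0.0739,"z":0,"rx":0,"ry":0,"rz":-0.4775}])

```text
time_s: 33.35
ee_pos: [0.5539, 0.0875, 0.2726]
tool_rot: [-0.0, 0.301, 0.954, 0.0]
force: [0.1, -0.0, 0.7]
finger_gap: 0.701
finger_force: 0.0
```

Call:
servo_tool(commands=[{"gripper":0.06,"x":0.03,"y":0.037,"z":0,"rx":0,"ry":0,"rz":-0.12},{"gripper":0.06,"x":0.06,"y":0.074,"z":0,"rx":0,"ry":0,"rz":-0.24},{"gripper":0.06,"x":0.09,"y":0.11,"z":0,"rx":0,"ry":0,"rz":-0.36},{"gripper":0.06,"x":0.1161,"y":0.1433,"z":0.01,"rx":0,"ry":0,"rz":-0.4775},{"gripper":0.06,"x":0.1161,"y":0.1433,"z":0.03,"rx":0,"ry":0,"rz":-0.4775}])

```text
time_s: 33.85
ee_pos: [0.5425, 0.2757, 0.2434]
tool_rot: [0.001, 0.065, 0.998, 0.002]
force: [1.0, -0.0, -0.7]
finger_gap: 0.7
finger_force: 0.0
```

Call:
servo_tool(commands=[{"gripper":0.06,"x":0,"y":0,"z":0,"rx":0,"ry":0,"rz":0},{"gripper":0.06,"x":0,"y":0,"z":0,"rx":0,"ry":0,"rz":0}])

```text
time_s: 34.05
ee_pos: [0.5417, 0.2696, 0.2425]
tool_rot: [-0.001, 0.069, 0.998, -0.001]
force: [0.7, -0.3, 0.8]
finger_gap: 0.702
finger_force: 0.0
```

```bash
python3 - <<'E'
from look import *
p,d,c,W=grab("wrist"); X=cloud(d,c,W); rects(X,(("handle",.112,.13),("hoodtop",.074,.09)),box=(.35,.75,.14,.4))
plan([(.5417,.2697,.118,np.pi-.139)])
E
```

```text
handle 5070 [321. 230.] mean [0.537  0.2704 0.1227] [541.9 269.7] [ 16.  120.2] 82.0
hoodtop 58367 [321. 193.] mean [0.5262 0.272  0.0807] [542.  269.8] [147.5 211.9] 82.1
t 34.1 at [0.5423 0.2694 0.2433] psi 3.0023 tilt [-1.e-04 -3.e-04 -1.e+00] gap 60.2 F [ 0.  -0.7  0.5]
  x 0.0006 y 0.0002 z 0.1253 rz -0.0003
  ->  (0.5417, 0.2697, 0.118, 3.002592653589793)
```

Call:
servo_tool(commands=[{"gripper":0.06,"x":0.0005,"y":0,"z":0.045,"rx":0,"ry":0,"rz":0},{"gripper":0.06,"x":0.0005,"y":0,"z":0.085,"rx":0,"ry":0,"rz":0},{"gripper":0.06,"x":0.0005,"y":0,"z":0.115,"rx":0,"ry":0,"rz":0},{"gripper":0.06,"x":0.0005,"y":0,"z":0.125,"rx":0,"ry":0,"rz":0},{"gripper":0.06,"x":0.0005,"y":0,"z":0.125,"rx":0,"ry":0,"rz":0}])

```text
time_s: 34.6
ee_pos: [0.5415, 0.269, 0.1176]
tool_rot: [-0.001, 0.07, 0.998, -0.0]
force: [-0.7, -0.1, 0.9]
finger_gap: 0.705
finger_force: 0.0
```

Call:
servo_tool(commands=[{"gripper":0.0,"x":0,"y":0,"z":0,"rx":0,"ry":0,"rz":0},{"gripper":0.0,"x":0,"y":0,"z":0,"rx":0,"ry":0,"rz":0},{"gripper":0.0,"x":0,"y":0,"z":0,"rx":0,"ry":0,"rz":0},{"gripper":0.0,"x":0,"y":0,"z":0,"rx":0,"ry":0,"rz":0},{"gripper":0.0,"x":0,"y":0,"z":0,"rx":0,"ry":0,"rz":0}], newtons=110)

```text
time_s: 35.1
ee_pos: [0.5427, 0.2693, 0.1197]
tool_rot: [0.001, 0.069, 0.998, -0.001]
force: [-0.4, -6.2, 5.7]
finger_gap: 0.145
finger_force: 107.4
```

Call:
servo_tool(commands=[{"gripper":0.0,"x":0,"y":0,"z":-0.02,"rx":0,"ry":0,"rz":0},{"gripper":0.0,"x":0,"y":0,"z":-0.05,"rx":0,"ry":0,"rz":0},{"gripper":0.0,"x":0,"y":0,"z":-0.09,"rx":0,"ry":0,"rz":0},{"gripper":0.0,"x":0,"y":0,"z":-0.13,"rx":0,"ry":0,"rz":0},{"gripper":0.0,"x":0,"y":0,"z":-0.165,"rx":0,"ry":0,"rz":0}])

```text
time_s: 35.6
ee_pos: [0.5413, 0.27, 0.2849]
tool_rot: [0.0, 0.069, 0.998, 0.0]
force: [1.7, 1.1, -4.7]
finger_gap: 0.149
finger_force: 108.0
```

Call:
servo_tool(commands=[{"gripper":0.0,"x":0,"y":0,"z":-0.03,"rx":0,"ry":0,"rz":0},{"gripper":0.0,"x":0,"y":0,"z":-0.037,"rx":0,"ry":0,"rz":0},{"gripper":0.0,"x":0,"y":0,"z":-0.037,"rx":0,"ry":0,"rz":0}])

```text
time_s: 35.9
ee_pos: [0.542, 0.2703, 0.3205]
tool_rot: [0.001, 0.069, 0.998, 0.0]
force: [-0.7, 0.6, -5.0]
finger_gap: 0.147
finger_force: 108.1
```

```bash
python3 - <<'E'
from look import *
p,d,c,W=grab("wrist"); X=cloud(d,c,W); rects(X,(("hoodtop",.26,.295),))
plan([(.5465,-.2818,.32,np.pi/2)],step=.19)
for n in("scene","side"):
    p,d,c,W=grab(n); X=cloud(d,c,W); print(n); rects(X,(("placed",.165,.178),),40,(.45,.65,-.42,-.16)); rects(X,(("hood",.27,.295),),400,(.4,.7,.1,.4))
E
```

```text
hoodtop 121187 [319. 172.] mean [0.4921 0.277  0.2815] [509.8 274.8] [147.8 149.5] 81.86
hoodtop 295 [296. 441.] mean [0.6123 0.2489 0.2816] [612.4 248.8] [ 3.4 24.2] 80.83
hoodtop 295 [347. 441.] mean [0.6159 0.2727 0.2814] [615.8 272.8] [ 3.4 25.3] 83.35
t 35.95 at [0.5414 0.27   0.3188] psi 3.0033 tilt [-1.e-03 -5.e-04 -1.e+00] gap 12.6 F [-0.4  0.  -5. ]
  x -0.0270 y -0.1819 z -0.0004 rz 0.4775
  x -0.1076 y -0.1492 z -0.0004 rz 0.4775
  x -0.1641 y -0.0830 z -0.0004 rz 0.4775
  ->  (0.5465, -0.2818, 0.32, 1.5707963267948966)
scene
placed 138 [168. 214.] mean [ 0.5175 -0.2812  0.1709] [ 515.6 -280.6] [30.8 30. ] 46.63
placed 137 [134. 217.] mean [ 0.5172 -0.3465  0.1708] [ 515.6 -347.5] [29.8 28.6] 81.38
placed 155 [165. 233.] mean [ 0.5825 -0.2813  0.1709] [ 579.5 -281.5] [32.3 28.9] 5.11
placed 157 [129. 236.] mean [ 0.5824 -0.3458  0.1708] [ 580.2 -346. ] [29.9 28.8] 52.26
hood 4138 [458. 157.] mean [0.566  0.2627 0.2796] [542.6 270. ] [148.4 220.7] 82.03
side
placed 272 [463. 306.] mean [ 0.5746 -0.2838  0.1711] [ 576.6 -282.9] [30.  29.3] 6.73
placed 308 [504. 327.] mean [ 0.5743 -0.3481  0.171 ] [ 576.5 -347.4] [29.7 30.1] 81.29
placed 308 [440. 330.] mean [ 0.5097 -0.2841  0.171 ] [ 511.4 -283.3] [29.5 29.2] 54.92
placed 357 [482. 354.] mean [ 0.509  -0.3489  0.1711] [ 510.9 -348.2] [29.1 29.6] 87.99
hood 4098 [197. 142.] mean [0.5241 0.2533 0.2789] [539.  268.1] [153.  214.4] 81.39
```

Call:
servo_tool(commands=[{"gripper":0.0,"x":-0.004,"y":-0.025,"z":0,"rx":0,"ry":0,"rz":0.07},{"gripper":0.0,"x":-0.009,"y":-0.06,"z":0,"rx":0,"ry":0,"rz":0.16},{"gripper":0.0,"x":-0.015,"y":-0.1,"z":0,"rx":0,"ry":0,"rz":0.26},{"gripper":0.0,"x":-0.021,"y":-0.14,"z":0,"rx":0,"ry":0,"rz":0.37},{"gripper":0.0,"x":-0.027,"y":-0.1819,"z":0,"rx":0,"ry":0,"rz":0.4775}])

```text
time_s: 36.55
ee_pos: [0.5422, 0.0848, 0.3178]
tool_rot: [-0.001, 0.305, 0.952, -0.001]
force: [-0.6, 0.1, -5.4]
finger_gap: 0.146
finger_force: 108.2
```

Call:
servo_tool(commands=[{"gripper":0.0,"x":-0.021,"y":-0.03,"z":0,"rx":0,"ry":0,"rz":0.096},{"gripper":0.0,"x":-0.043,"y":-0.06,"z":0,"rx":0,"ry":0,"rz":0.191},{"gripper":0.0,"x":-0.065,"y":-0.09,"z":0,"rx":0,"ry":0,"rz":0.287},{"gripper":0.0,"x":-0.086,"y":-0.119,"z":0,"rx":0,"ry":0,"rz":0.382},{"gripper":0.0,"x":-0.1076,"y":-0.1492,"z":0,"rx":0,"ry":0,"rz":0.4775}])

```text
time_s: 37.05
ee_pos: [0.5439, -0.099, 0.3179]
tool_rot: [-0.002, 0.521, 0.853, -0.0]
force: [0.2, 1.5, -5.4]
finger_gap: 0.149
finger_force: 108.2
```

Call:
servo_tool(commands=[{"gripper":0.0,"x":-0.04,"y":-0.02,"z":0,"rx":0,"ry":0,"rz":0.12},{"gripper":0.0,"x":-0.078,"y":-0.04,"z":0,"rx":0,"ry":0,"rz":0.24},{"gripper":0.0,"x":-0.115,"y":-0.058,"z":0,"rx":0,"ry":0,"rz":0.35},{"gripper":0.0,"x":-0.145,"y":-0.073,"z":0,"rx":0,"ry":0,"rz":0.43},{"gripper":0.0,"x":-0.1641,"y":-0.083,"z":0,"rx":0,"ry":0,"rz":0.4775}])

```text
time_s: 37.55
ee_pos: [0.5455, -0.284, 0.3174]
tool_rot: [-0.002, 0.709, 0.705, -0.001]
force: [-0.1, 0.1, -4.9]
finger_gap: 0.15
finger_force: 108.2
```

Call:
servo_tool(commands=[{"gripper":0.0,"x":0,"y":0,"z":0,"rx":0,"ry":0,"rz":0},{"gripper":0.0,"x":0,"y":0,"z":0,"rx":0,"ry":0,"rz":0},{"gripper":0.0,"x":0,"y":0,"z":0,"rx":0,"ry":0,"rz":0}])

```text
time_s: 37.85
ee_pos: [0.5463, -0.2807, 0.3188]
tool_rot: [-0.001, 0.707, 0.707, -0.0]
force: [0.4, -0.2, -6.2]
finger_gap: 0.149
finger_force: 108.2
```

```bash
python3 - <<'E'
from look import *
p,d,c,W=grab("wrist"); cv2.imwrite("pics/w8.png",p); X=cloud(d,c,W); rects(X,(("hoodtop",.26,.295),("deck",.1,.109)))
plan([(.5465,-.2818,.32,np.pi/2)],step=.19)
z=X[...,2]; m=(z>.27)&(z<.29)&(X[...,1]>-.25); print("hood x range",np.nanpercentile(X[m][:,0],[.3,99.7]), "ymax",np.nanpercentile(X[m][:,1],99.8))
E
```

```text
hoodtop 121209 [319. 172.] mean [ 0.5452 -0.2296  0.2799] [ 545.4 -247.6] [149.6 148.2] 89.91
hoodtop 289 [296. 441.] mean [ 0.5341 -0.3528  0.2795] [ 534.  -352.3] [23.5  3.4] 89.06
hoodtop 303 [347. 441.] mean [ 0.5581 -0.3532  0.2792] [ 558.1 -352.5] [ 3.9 25.1] 0.82
deck 7210 [114. 183.] mean [ 0.3819 -0.268   0.1049] [ 382.  -281.9] [235.4  22.5] 89.99
t 37.9 at [ 0.5465 -0.2806  0.3192] psi 1.5721 tilt [-0.0012  0.001  -1.    ] gap 12.4 F [ 1.  -0.4 -4.8]
  x -0.0012 y 0.0000 z -0.0008 rz 0.0013
  ->  (0.5465, -0.2818, 0.32, 1.5707963267948966)
hood x range [0.47310346 0.61846696] ymax -0.17321434651886794
```

Call:
servo_tool(commands=[{"gripper":0.0,"x":-0.0015,"y":0.0005,"z":0.02,"rx":0,"ry":0,"rz":0},{"gripper":0.0,"x":-0.0015,"y":0.0005,"z":0.045,"rx":0,"ry":0,"rz":0},{"gripper":0.0,"x":-0.0015,"y":0.0005,"z":0.065,"rx":0,"ry":0,"rz":0},{"gripper":0.0,"x":-0.0015,"y":0.0005,"z":0.073,"rx":0,"ry":0,"rz":0},{"gripper":0.0,"x":-0.0015,"y":0.0005,"z":0.073,"rx":0,"ry":0,"rz":0}])

```text
time_s: 38.4
ee_pos: [0.5465, -0.282, 0.2458]
tool_rot: [-0.001, 0.707, 0.708, -0.0]
force: [-0.8, 1.0, -5.7]
finger_gap: 0.147
finger_force: 108.0
```

Call:
servo_tool(commands=[{"gripper":0.0,"x":0,"y":0,"z":0,"rx":0,"ry":0,"rz":0},{"gripper":0.0,"x":0,"y":0,"z":0,"rx":0,"ry":0,"rz":0}])

```text
time_s: 38.6
ee_pos: [0.548, -0.2833, 0.2485]
tool_rot: [0.001, 0.707, 0.707, 0.0]
force: [-0.2, 0.4, -5.2]
finger_gap: 0.148
finger_force: 108.0
```

```bash
python3 - <<'E'
from look import *
p,d,c,W=grab("wrist"); cv2.imwrite("pics/w9.png",p); X=cloud(d,c,W); rects(X,(("hoodtop",.195,.22),("deck",.1,.109)),600)
plan([(.5465,-.2818,.2205,np.pi/2)],step=.19)
for n in("scene","side"):
    p,d,c,W=grab(n); X=cloud(d,c,W); print(n); rects(X,(("hood",.19,.22),),400,(.4,.7,-.42,-.1)); cv2.imwrite(f"pics/{n}9.png",p)
E
```

```text
hoodtop 121122 [319. 172.] mean [ 0.5471 -0.2324  0.2095] [ 547.6 -250.5] [150.  147.7] 89.98
deck 26527 [ 82. 189.] mean [ 0.3983 -0.2625  0.105 ] [ 399.2 -282.1] [ 57.1 236.5] 0.03
t 38.65 at [ 0.5479 -0.2834  0.2484] psi 1.571 tilt [ 0.002  -0.0011 -1.    ] gap 12.3 F [ 0.3  0.3 -4.8]
  x 0.0016 y -0.0014 z 0.0279 rz 0.0002
  ->  (0.5465, -0.2818, 0.2205, 1.5707963267948966)
scene
hood 5329 [163. 214.] mean [ 0.5736 -0.2798  0.2075] [ 549.7 -281.7] [152.9 212.8] 0.02
side
hood 11035 [459. 310.] mean [ 0.525  -0.2972  0.2079] [ 546.5 -282. ] [150.4 213.7] 0.06
```

View pics/side9.png

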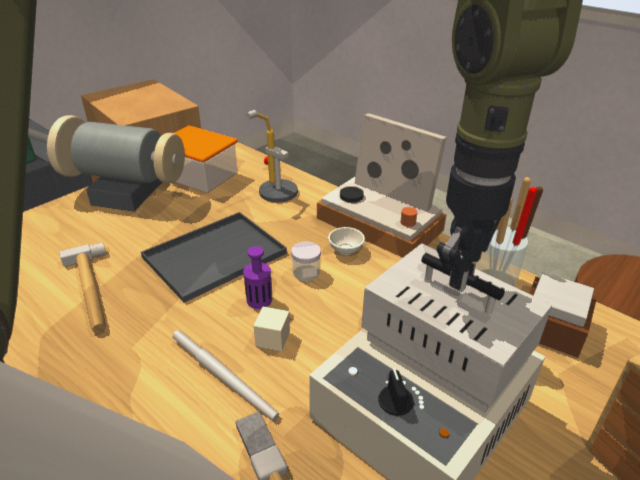

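The side picture shows the hood level and square just above the dryer, with the tray empty. I'll lower it onto the deck.

Call:
servo_tool(commands=[{"gripper":0.0,"x":0.0,"y":-0.001,"z":0.005,"rx":0,"ry":0,"rz":0},{"gripper":0.0,"x":0.0,"y":-0.001,"z":0.009,"rx":0,"ry":0,"rz":0},{"gripper":0.0,"x":0.0,"y":-0.001,"z":0.013,"rx":0,"ry":0,"rz":0},{"gripper":0.0,"x":0.0,"y":-0.001,"z":0.016,"rx":0,"ry":0,"rz":0}])

```text
time_s: 39.15
ee_pos: [0.5459, -0.2831, 0.2303]
tool_rot: [-0.0, 0.707, 0.707, -0.0]
force: [-0.4, 0.4, -5.4]
finger_gap: 0.15
finger_force: 108.2
```

Call:
servo_tool(commands=[{"gripper":0.0,"x":0,"y":0,"z":0.003,"rx":0,"ry":0,"rz":0},{"gripper":0.0,"x":0,"y":0,"z":0.006,"rx":0,"ry":0,"rz":0},{"gripper":0.0,"x":0,"y":0,"z":0.0085,"rx":0,"ry":0,"rz":0},{"gripper":0.0,"x":0,"y":0,"z":0.0085,"rx":0,"ry":0,"rz":0}])

```text
time_s: 39.55
ee_pos: [0.546, -0.2831, 0.2224]
tool_rot: [-0.0, 0.707, 0.707, -0.0]
force: [-0.5, -0.2, -5.9]
finger_gap: 0.148
finger_force: 108.3
```

Call:
servo_tool(commands=[{"gripper":0.0,"x":0,"y":0,"z":0.002,"rx":0,"ry":0,"rz":0},{"gripper":0.0,"x":0,"y":0,"z":0.003,"rx":0,"ry":0,"rz":0},{"gripper":0.0,"x":0,"y":0,"z":0.003,"rx":0,"ry":0,"rz":0}])

```text
time_s: 39.85
ee_pos: [0.5455, -0.2832, 0.2216]
tool_rot: [0.0, 0.707, 0.707, -0.0]
force: [-7.2, 2.8, 9.0]
finger_gap: 0.149
finger_force: 109.9
```

Call:
servo_tool(commands=[{"gripper":0.06,"x":0,"y":0,"z":0,"rx":0,"ry":0,"rz":0},{"gripper":0.06,"x":0,"y":0,"z":0,"rx":0,"ry":0,"rz":0},{"gripper":0.06,"x":0,"y":0,"z":0,"rx":0,"ry":0,"rz":0},{"gripper":0.06,"x":0,"y":0,"z":-0.04,"rx":0,"ry":0,"rz":0},{"gripper":0.06,"x":0,"y":0,"z":-0.08,"rx":0,"ry":0,"rz":0}])

```text
time_s: 40.35
ee_pos: [0.5455, -0.2827, 0.2991]
tool_rot: [-0.001, 0.707, 0.707, -0.0]
force: [0.5, 0.4, 0.4]
finger_gap: 0.705
finger_force: 0.0
```

Call:
servo_tool(commands=[{"gripper":0.04,"x":0,"y":0,"z":0,"rx":0,"ry":0,"rz":0},{"gripper":0.04,"x":0,"y":0,"z":0,"rx":0,"ry":0,"rz":0}])

```text
time_s: 40.55
ee_pos: [0.5471, -0.2836, 0.3006]
tool_rot: [0.001, 0.707, 0.707, 0.0]
force: [-0.1, -0.5, 0.0]
finger_gap: 0.466
finger_force: 0.0
```

```bash
python3 - <<'E'
from look import *
p,d,c,W=grab("wrist"); cv2.imwrite("pics/w10.png",p); X=cloud(d,c,W); rects(X,(("handle",.214,.235),("top",.176,.19),("deck",.1,.11),("knob",.138,.155)),200,(.35,.65,-.42,-.14))
z=X[...,2]; m=(z>.176)&(z<.19)&(X[...,0]>.45); A=X[m]; C=np.c_[A[:,:2]-A[:,:2].mean(0),np.ones(len(A))]; print("top plane",np.linalg.lstsq(C,A[:,2],rcond=None)[0])
plan([(.4175,-.2811,.28,.9),(.4175,-.2811,.134,.9)])
E
```

```text
handle 7161 [318. 249.] mean [ 0.5454 -0.2755  0.2246] [ 545.3 -281.7] [120.2  16.1] 89.91
top 72527 [318. 188.] mean [ 0.5453 -0.2555  0.1826] [ 545.1 -281.9] [212.3 147.8] 89.9
deck 29205 [144. 174.] mean [ 0.416  -0.2616  0.1051] [ 501.4 -282. ] [261.1 236.4] 0.05
knob 1370 [130. 219.] mean [ 0.4185 -0.2805  0.1438] [ 417.3 -281.1] [44.4 14.4] 51.39
top plane [0.0008213  0.0002236  0.18263172]
t 40.6 at [ 0.5463 -0.2832  0.2992] psi 1.5708 tilt [ 3.e-04 -1.e-04 -1.e+00] gap 40.0 F [ 0.2  0.6 -0.5]
  x 0.0021 y -0.1288 z 0.0192 rz 0.6708
  ->  (0.4175, -0.2811, 0.28, 0.9)
  x 0.0000 y 0.0000 z 0.1460 rz -0.0000
  ->  (0.4175, -0.2811, 0.134, 0.9)
```

View pics/w10.png

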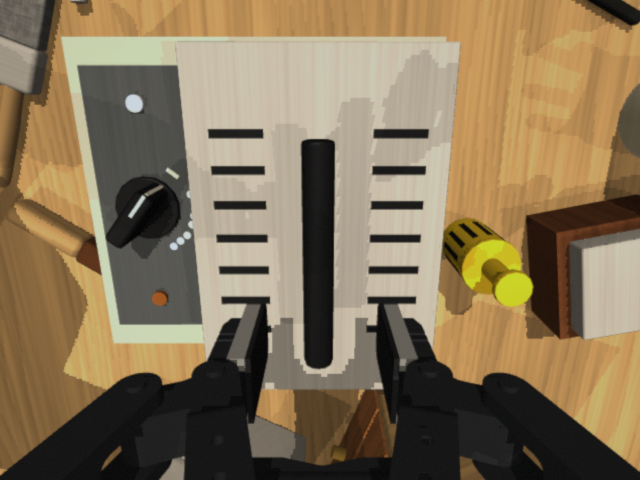

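The hood is fully seated: its top is at 0.1826 m, the same height as at the start, flat and square. The knob pointer at (137,205) still points to the white bar (172,172), which is off. So I need +1.2 rad clockwise.

Call:
servo_tool(commands=[{"gripper":0.04,"x":0.0004,"y":-0.026,"z":0,"rx":0,"ry":0,"rz":0.134},{"gripper":0.04,"x":0.0008,"y":-0.052,"z":0,"rx":0,"ry":0,"rz":0.268},{"gripper":0.04,"x":0.0013,"y":-0.078,"z":0,"rx":0,"ry":0,"rz":0.4},{"gripper":0.04,"x":0.0017,"y":-0.104,"z":0.005,"rx":0,"ry":0,"rz":0.537},{"gripper":0.04,"x":0.0021,"y":-0.1288,"z":0.019,"rx":0,"ry":0,"rz":0.671}])

```text
time_s: 41.1
ee_pos: [0.4162, -0.2809, 0.2796]
tool_rot: [-0.0, 0.902, 0.432, -0.0]
force: [-1.4, 0.2, -0.2]
finger_gap: 0.466
finger_force: 0.0
```

Call:
servo_tool(commands=[{"gripper":0.04,"x":0,"y":0,"z":0,"rx":0,"ry":0,"rz":0},{"gripper":0.04,"x":0,"y":0,"z":0,"rx":0,"ry":0,"rz":0},{"gripper":0.04,"x":0,"y":0,"z":0,"rx":0,"ry":0,"rz":0}])

```text
time_s: 41.4
ee_pos: [0.418, -0.2811, 0.2802]
tool_rot: [-0.0, 0.9, 0.435, 0.0]
force: [-0.5, -1.0, 0.7]
finger_gap: 0.47
finger_force: 0.0
```

```bash
python3 - <<'E'
from look import *
p,d,c,W=grab("wrist"); X=cloud(d,c,W); rects(X,(("knob",.138,.155),),200,(.37,.465,-.34,-.22))
plan([(.4174,-.2811,.134,.897)])
E
```

```text
knob 1476 [321. 231.] mean [ 0.4176 -0.2801  0.1441] [ 417. -281.] [44.1 14. ] 51.12
t 41.45 at [ 0.4183 -0.2812  0.2804] psi 0.9012 tilt [ 3.e-04 -0.e+00 -1.e+00] gap 40.0 F [0.7 0.2 0.1]
  x -0.0005 y -0.0007 z 0.1464 rz 0.0042
  ->  (0.4174, -0.2811, 0.134, 0.897)
```

Call:
servo_tool(commands=[{"gripper":0.04,"x":-0.0005,"y":-0.0008,"z":0.045,"rx":0,"ry":0,"rz":0.004},{"gripper":0.04,"x":-0.0005,"y":-0.0008,"z":0.09,"rx":0,"ry":0,"rz":0.004},{"gripper":0.04,"x":-0.0005,"y":-0.0008,"z":0.125,"rx":0,"ry":0,"rz":0.004},{"gripper":0.04,"x":-0.0005,"y":-0.0008,"z":0.145,"rx":0,"ry":0,"rz":0.004},{"gripper":0.04,"x":-0.0005,"y":-0.0008,"z":0.145,"rx":0,"ry":0,"rz":0.004}])

```text
time_s: 41.95
ee_pos: [0.4153, -0.2796, 0.1326]
tool_rot: [-0.002, 0.901, 0.434, -0.001]
force: [-0.2, -1.0, 0.5]
finger_gap: 0.465
finger_force: 0.0
```

Call:
servo_tool(commands=[{"gripper":0.0,"x":0,"y":0,"z":0,"rx":0,"ry":0,"rz":0},{"gripper":0.0,"x":0,"y":0,"z":0,"rx":0,"ry":0,"rz":0},{"gripper":0.0,"x":0,"y":0,"z":0,"rx":0,"ry":0,"rz":0},{"gripper":0.0,"x":0,"y":0,"z":0,"rx":0,"ry":0,"rz":0},{"gripper":0.0,"x":0,"y":0,"z":0,"rx":0,"ry":0,"rz":0}], newtons=35)

```text
time_s: 42.45
ee_pos: [0.4175, -0.2814, 0.1371]
tool_rot: [0.001, 0.901, 0.433, 0.001]
force: [-0.7, 2.0, 6.3]
finger_gap: 0.154
finger_force: 36.9
```

Call:
servo_tool(commands=[{"gripper":0.0,"x":0,"y":0,"z":0,"rx":0,"ry":0,"rz":0.1},{"gripper":0.0,"x":0,"y":0,"z":0,"rx":0,"ry":0,"rz":0.2},{"gripper":0.0,"x":0,"y":0,"z":0,"rx":0,"ry":0,"rz":0.3},{"gripper":0.0,"x":0,"y":0,"z":0,"rx":0,"ry":0,"rz":0.4},{"gripper":0.0,"x":0,"y":0,"z":0,"rx":0,"ry":0,"rz":0.5}])

```text
time_s: 42.95
ee_pos: [0.4178, -0.2819, 0.1371]
tool_rot: [0.001, 0.981, 0.195, 0.001]
force: [0.3, -0.4, 4.7]
finger_gap: 0.151
finger_force: 36.7
```

Call:
servo_tool(commands=[{"gripper":0.0,"x":0,"y":0,"z":0,"rx":0,"ry":0,"rz":0.14},{"gripper":0.0,"x":0,"y":0,"z":0,"rx":0,"ry":0,"rz":0.28},{"gripper":0.0,"x":0,"y":0,"z":0,"rx":0,"ry":0,"rz":0.42},{"gripper":0.0,"x":0,"y":0,"z":0,"rx":0,"ry":0,"rz":0.56},{"gripper":0.0,"x":0,"y":0,"z":0,"rx":0,"ry":0,"rz":0.7}])

```text
time_s: 43.45
ee_pos: [0.4178, -0.2827, 0.1371]
tool_rot: [0.002, 0.988, -0.155, 0.002]
force: [0.2, -3.7, 2.5]
finger_gap: 0.159
finger_force: 36.4
```

Call:
servo_tool(commands=[{"gripper":0.0,"x":0,"y":0,"z":0,"rx":0,"ry":0,"rz":0},{"gripper":0.0,"x":0,"y":0,"z":0,"rx":0,"ry":0,"rz":0},{"gripper":0.0,"x":0,"y":0,"z":0,"rx":0,"ry":0,"rz":0}])

```text
time_s: 43.75
ee_pos: [0.4178, -0.2827, 0.1371]
tool_rot: [0.002, 0.989, -0.15, 0.002]
force: [0.7, -3.8, 5.4]
finger_gap: 0.158
finger_force: 36.9
```

Call:
servo_tool(commands=[{"gripper":0.04,"x":0,"y":0,"z":0,"rx":0,"ry":0,"rz":0},{"gripper":0.04,"x":0,"y":0,"z":0,"rx":0,"ry":0,"rz":0},{"gripper":0.04,"x":0,"y":0,"z":0,"rx":0,"ry":0,"rz":0},{"gripper":0.04,"x":0,"y":0,"z":-0.04,"rx":0,"ry":0,"rz":0},{"gripper":0.04,"x":0,"y":0,"z":-0.09,"rx":0,"ry":0,"rz":0}])

```text
time_s: 44.25
ee_pos: [0.4145, -0.2794, 0.224]
tool_rot: [-0.002, 0.989, -0.151, -0.003]
force: [1.6, -0.9, 0.0]
finger_gap: 0.466
finger_force: 0.0
```

Call:
servo_tool(commands=[{"gripper":0.04,"x":0,"y":0,"z":-0.05,"rx":0,"ry":0,"rz":0},{"gripper":0.04,"x":0,"y":0,"z":-0.1,"rx":0,"ry":0,"rz":0},{"gripper":0.04,"x":0,"y":0,"z":-0.1,"rx":0,"ry":0,"rz":0}])

```text
time_s: 44.55
ee_pos: [0.4189, -0.2824, 0.3324]
tool_rot: [0.002, 0.989, -0.151, 0.005]
force: [0.4, -1.1, -0.7]
finger_gap: 0.468
finger_force: 0.0
```

```bash
python3 - <<'E'
from look import *
plan([])
p,d,c,W=grab("wrist"); cv2.imwrite("pics/w11.png",p); X=cloud(d,c,W); rects(X,(("knob",.138,.155),),200,(.37,.465,-.34,-.22)); rects(X,(("top",.176,.19),("handle",.214,.235)),1000)
p,d,c,W=grab("side"); cv2.imwrite("pics/side11.png",p); X=cloud(d,c,W); rects(X,(("top",.176,.19),("knob",.132,.155)),200,(.37,.65,-.42,-.14))
E
```

```text
t 44.55 at [ 0.4189 -0.2824  0.3324] psi -0.3031 tilt [ 0.0089 -0.0057 -0.9999] gap 40.0 F [ 0.4 -1.1 -0.7]
knob 1040 [322. 214.] mean [ 0.4183 -0.2819  0.1442] [ 417.5 -281.9] [13.4 44.3] 72.2
top 49620 [256.  82.] mean [ 0.5164 -0.2713  0.1827] [ 532.4 -281.4] [212.5 120.9] 89.95
handle 5834 [212.  27.] mean [ 0.5434 -0.2647  0.2246] [ 545.4 -274.9] [106.5  16.3] 89.78
top 9717 [458. 322.] mean [ 0.5296 -0.2978  0.1826] [ 544.3 -281.9] [151.3 213.3] 0.01
knob 1976 [442. 363.] mean [ 0.4832 -0.3059  0.1436] [ 495.5 -316.7] [123.6 258.1] 34.61
knob 436 [398. 385.] mean [ 0.4132 -0.2842  0.142 ] [ 416.1 -282.9] [15.  44.9] 72.04
```

View pics/w11.png

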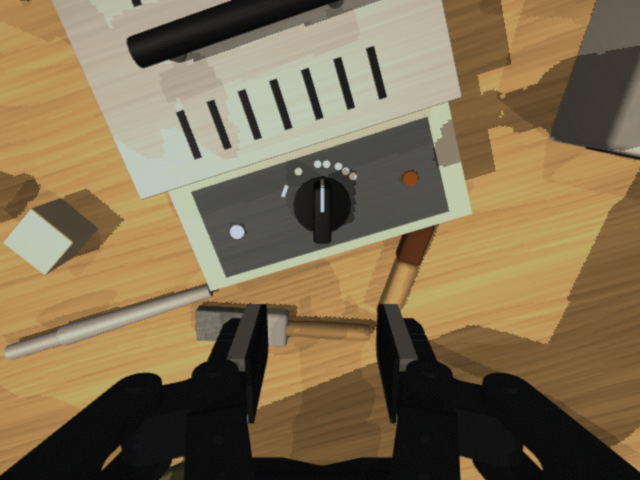

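View pics/side11.png

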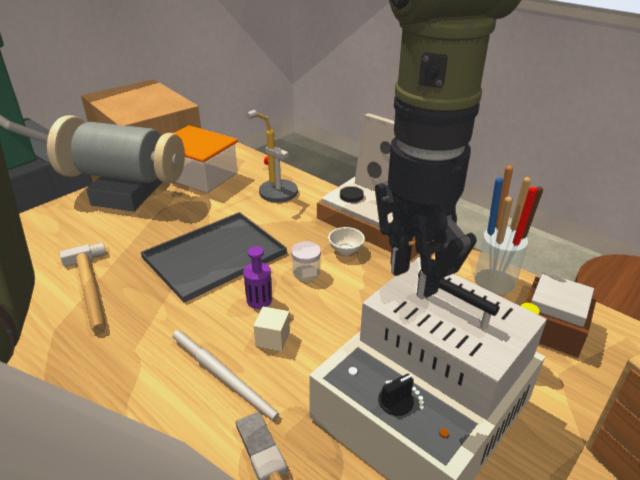

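The wrist picture shows the pointer (322,190) at the two dots (322,163), a turn of 1.21 rad. The side picture shows the hood seated and the bystanders where they were. I'll hand the job in.

```bash
python3 -c "
from cell import env
print(env.job_done())"
```

```text
the job is handed in; nothing more can be done
None
```

I handed the job in at about 45 s: all four canisters stand on the dryer floor, one to a compartment; the hood is back on, flat and fully down; the knob is on two dots; and nothing else on the bench looks moved.

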